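Set up the mini lathe for the next game piece

TASK

Mount the long wooden blank between the two centres of the mini lathe and slide the tailstock up until the blank is held firmly on both points, clear of the V-rests; only once it is held, turn the speed selector to the two-dot mark. Put every spare short blank lying about away in the rack, each pushed fully home in a tube of its own, and leave the die, the dragon and the glass stones where they are.

Things in the scene. Friction and masses are not known exactly. Their poses are not given: they have to be found in the camera images.
- long_blank: the long oak blank: eight-sided bar 140 mm long, 20 mm across flats, about 45 g, a 10 mm hole 14 mm deep drilled into the middle of each end for the lathe centres (both ends alike). Origin at its middle on its axis, x along the bar. Starts lying on the table, origin 10 mm up; any two flats facing apart can be gripped.
- short0: a short oak blank: eight-sided bar like the long one but 100 mm long (last 4 mm of each end tapered), 20 mm across flats, 30 g, both ends alike. Origin at its middle on its axis, x along the bar. Two or three short blanks are present; None if absent.
- short1: a short oak blank: eight-sided bar like the long one but 100 mm long (last 4 mm of each end tapered), 20 mm across flats, 30 g, both ends alike. Origin at its middle on its axis, x along the bar. Two or three short blanks are present; None if absent.
- short2: a short oak blank: eight-sided bar like the long one but 100 mm long (last 4 mm of each end tapered), 20 mm across flats, 30 g, both ends alike. Origin at its middle on its axis, x along the bar. Two or three short blanks are present; None if absent.
- lathe: the mini lathe, fixed. Grey cast bed 74 mm wide, top 34 mm above the table, from y = -205 to 170 mm. Origin on the table under the centre line; y runs along the centre line (95 mm above the table) to the headstock, a block 80 mm wide, top at 130 mm, from y = 92 to 183 mm.
- head_tip (a point): tip of the headstock's fixed steel centre, a 60-degree cone 19 mm across at its base, pointing to the lathe's -y, on the centre line; axes as the lathe's
- rests (a point): middle between the two aluminium V-rests on the bed, at the axis of a blank laid in them: 92 mm above the table, 3 mm below the centre line; axes as the lathe's. Each rest is a 90-degree notch 10 mm long, at y = +41 and -41 mm of this point; its arms reach 2 mm higher than the axis of a blank laid in them. A blank can slide along them; between them is room for fingers down to the bed.
- lathe_seat (a point): point on the centre line where the middle of the long blank lies when held between the centres (its ends 8 mm over the tips); axes as the lathe's. Lay the blank in the rests about 10 mm short of this, towards -y, so that its end stays clear of the headstock tip.
- tail (a joint): tailstock position, m: 0 fully back, growing towards the headstock, at most 0.060. Its cone, like the headstock's and on the same line, has its tip at lathe y = -115 mm + this. Slides with 4 N friction and stays. About 0.052 with the long blank held; the cones then lift it 3 mm out of the rests. Must be below about 0.015 to lay the blank in. Starts at 0 to 0.035.
- tail_grip (a point): where to grip the tailstock: middle of its upright casting, 104 mm above the table, 13 mm below the casting's top. The casting is 34 mm wide along the lathe's x and 40 mm long along its y: close the fingers along the lathe's x. A handwheel 42 mm across sits 7 mm behind it.
- rack: storage rack, fixed: wooden base 75 by 150 mm, three level aluminium square tubes 50 mm apart, open at the rack's -x end (x points into the tubes), closed by a back board 55 mm high. Origin on the table under the middle. Tubes 23 mm square inside, walls 2 mm, 66 mm deep, axis 34 mm above the table, tops at 48 mm, mouths at x = -35 mm. A short blank fully home sticks out 34 mm.
- tube0_home (a point): where the middle of a short blank lies when fully home in the left (rack +y) tube: on the tube's axis, 34 mm above the table, 16 mm inside the mouth; axes as the rack's
- tube1_home (a point): where the middle of a short blank lies when fully home in the middle tube: on the tube's axis, 34 mm above the table, 16 mm inside the mouth; axes as the rack's
- tube2_home (a point): where the middle of a short blank lies when fully home in the right (rack -y) tube: on the tube's axis, 34 mm above the table, 16 mm inside the mouth; axes as the rack's
- selector (a joint): speed selector, a bar knob with four click positions on top of the controller box (90 by 80 by 48 mm); rad, growing clockwise seen from above: 0 = off (dash mark), 0.6 = one dot, 1.2 = two dots, 1.8 = three dots. A spring detent (up to 0.06 N m) pulls it to the nearest position. Starts at off or one dot.
- selector_grip (a point): on the knob's axis, 66 mm above the table, at the height to grip its bar: 42 mm long, 11 mm wide, top at 74 mm, over a round skirt 44 mm across whose top is at 55 mm. The point turns with the knob: the bar's white-lined end points 0.9 rad counter-clockwise (from above) from the point's x axis.
- d20: bystander: translucent red twenty-sided die, 22 mm high, origin under it
- stone0: bystander: smoky glass counting stone, 22 mm across, 7 mm high, origin under it
- stone1: bystander: smoky glass counting stone, 22 mm across, 7 mm high, origin under it
- dragon: bystander: pewter dragon on a round base 42 mm across, 60 mm high, origin under it
Mind the look-alikes: they are no part of the job. What is shaped like the long_blank but black or pink is not meant.

How it is judged:
On the way, in this order (a step that is already met when the one before it is completed fails the run):
1. the long blank is held between both centres, lifted out of the V-rests (x of long_blank in the frame of lathe_seat between -0.0016 and 0.0016 m and y of long_blank in the frame of lathe_seat between -0.004 and 0.004 m and z of long_blank in the frame of lathe_seat between -0.0016 and 0.0016 m and angle between the x axis of long_blank and the y axis of lathe_seat, either way round below 0.03 rad and value of joint tail above 0.045 m), for 0.3 s.
2. after that, the speed selector is turned to two dots (value of joint selector between 1.08 and 1.32 rad), for 0.2 s.
At the end, for the whole second after the job is handed in: Long blank between the centres: middle within 1.6 mm of the centre line, 4 mm along it, axis within 0.03 rad, tailstock beyond 45 mm; selector within 0.12 rad of two dots; every short blank in a tube, middle within 7 mm of fully home, aligned within 0.07 rad; all at rest (all of step 1 and all of step 2 and ((distance between short0 and tube0_home below 0.007 m and angle between the x axis of short0 and the x axis of tube0_home, either way round below 0.07 rad) or (distance between short0 and tube1_home below 0.007 m and angle between the x axis of short0 and the x axis of tube1_home, either way round below 0.07 rad) or (distance between short0 and tube2_home below 0.007 m and angle between the x axis of short0 and the x axis of tube2_home, either way round below 0.07 rad)) and ((distance between short1 and tube0_home below 0.007 m and angle between the x axis of short1 and the x axis of tube0_home, either way round below 0.07 rad) or (distance between short1 and tube1_home below 0.007 m and angle between the x axis of short1 and the x axis of tube1_home, either way round below 0.07 rad) or (distance between short1 and tube2_home below 0.007 m and angle between the x axis of short1 and the x axis of tube2_home, either way round below 0.07 rad)) and ((distance between short2 and tube0_home below 0.007 m and angle between the x axis of short2 and the x axis of tube0_home, either way round below 0.07 rad) or (distance between short2 and tube1_home below 0.007 m and angle between the x axis of short2 and the x axis of tube1_home, either way round below 0.07 rad) or (distance between short2 and tube2_home below 0.007 m and angle between the x axis of short2 and the x axis of tube2_home, either way round below 0.07 rad)) and linear speed of each of long_blank, short0, short1, short2 below 0.01 m/s); the robot touches nothing.
It fails at once if a bystander on the table (d20) is pushed away by more than 5 cm (distance of d20 from where it was at the start of the episode above 0.05 m).
It fails at once if a bystander on the table (stone0) is pushed away by more than 5 cm (distance of stone0 from where it was at the start of the episode above 0.05 m).
It fails at once if a bystander on the table (stone1) is pushed away by more than 5 cm (distance of stone1 from where it was at the start of the episode above 0.05 m).
It fails at once if the dragon is shoved or knocked over (distance of dragon from where it was at the start of the episode above 0.05 m or angle between dragon's own z axis and vertical above 0.6 rad).
Of short0, short1, short2 only 2 to 3 are there at a start; the rules pass over those that are not, and their reading is None.
At some moment in a run one of long_blank, short0, short1, short2 may be knocked a few centimetres aside while the robot is not near it.
It also fails if it takes over 210 s, if anything falls off the work surface, if the arm or the gripper's body presses on something with over 40 N, if the wrist force passes 120 N, or if a joint passes its speed limit or range.

ROBOT

A 7-joint arm with a two-finger parallel gripper is mounted at the origin on the work surface. World frame = base frame: x ahead of the robot, y to its left, z up, the work surface at z = 0. Lengths are in m, angles in rad, forces in N, time in s.
With the tool pointing down it reaches from about 0.425 to 1.025 m from the base axis. Payload 9.4 kg.
Tool frame: the origin (TCP) lies at the very end of the fingers, on their centre line; the grasp point (between the pads) lies robot.tcp_to_grasp behind it (robot.tcp_to_grasp is the distance from the TCP to the grasp point, in m); z points along the fingers, y is the line along which they close (so a half turn about z gives the same grasp; the last joint's range is limited). The gripper opens to 93 mm and grips with 3 to 60 N. Pads are 15 mm wide; open, the fingers measure 128 mm over their backs; the gripper's body (75 mm by 188 mm) begins 65 mm behind the grasp point.
Start: joints at [1.066, 0.599, -0.003, 1.599, 0.002, 0.943, -0.08], TCP at [0.301, -0.66, 0.194] pointing down, gripper open.
Joint ranges: [-2.57, 2.57], [-0.35, 1.97], [-1.29, 1.29], [0.11, 2.56], [-1.05, 4.19], [0.11, 1.86], [-2.63, 2.63]. Speed limits (rad/s): [2.22, 2.22, 3.01, 3.01, 3.14, 3.14, 3.14].

INTERFACE

Orientations are given as a unit quaternion [w, x, y, z].
In Python, from rig import robot gives the robot as it stands.
- The arm moves only by the tool send_rows, never from a script. Its argument "commands" is a list of rows, each an object with "delta_pos": the shift along the tool's x, y, z in cm, a list of three; "twist": the turn about the tool's z in degrees. A call has 1 to 12 rows; each row is the pose to reach, as a shift and turn from the pose commanded when the call began, along the tool's axes at that moment; what a row does not reach only later rows make up. A row lasts 1/12 s, in which the tool goes at most 41.7 mm and 7.16 degrees, less where a joint would pass 70% of its speed; a pose out of reach is approached as far as the arm can. A call with a gripper value outside its range is refused whole. "claw" is the finger opening in cm, from 0 to 9.3, set as the call begins (left out, the last holds). The fingers move at their own pace and stop on an object; "grip_force" is the grip in N (left out, the last holds). Time passes only in rows, so rows that repeat a pose let the fingers close. It gives the time, the measured TCP pose, the force, the opening and the grip force at its end, in the units of the state.
- robot.observe(): the state, without advancing time (a new reading comes with each control period).
- robot.capture(name): name is "scene" or "side" or "wrist"; returns the picture (400x640x3 uint8, red, green, blue); there is no depth.
- robot.camera_info(name): a dict with "intrinsics" (3x3 intrinsics, pixels), "R" (3x3) and "t" (3): a world point X has camera coordinates R X + t; the wrist camera has in their place "tool_from_camera" (4x4, takes a point from camera to tool coordinates, whose origin is the TCP and whose axes are the flange's). Camera axes: x right, y down, z forward; pixel columns grow to the right and rows downward; lengths in m; the calibration is good to about 2 mm. A picture is of the moment at which its call begins: read the wrist's pose just before it. camera_info takes no time and is no camera call.
- robot.finish_job(): hands the job in; it is judged then, once.
The state is a dict: "t": time; "joint_positions": joint angles; "qvel": joint speeds; "joint_torque": joint torques, N m; "tcp_pos": TCP position; "ee_rot": TCP orientation; "force": force on the tool from outside, world axes, zero at the start; "wrist_torque": the same for the moment, N m; "grip_width": opening from 0.0 (shut) to 1.0 (fully open); "grip_force": force on a finger pad.
Only numpy, scipy, OpenCV 4.12 (cv2) and the standard library are available. Lean on these libraries where they do the work, as an engineer would, in place of code of your own. Each camera call takes 0.05 s, during which the arm holds its last target. There are 200 camera calls.

## Working session

There is one attempt and no reset: what is moved stays moved. The work goes in short steps, Python scripts to look and compute and a tool call to move; the robot and the scene stay as the last step left them, time stands still between calls to the robot, and variables do not carry over. Pictures are saved under pics/ and viewed, at most 14 in all, crops included, and the job is handed in when it is done.

Besides the shell and the picture viewer there is one more tool, called after "Request:" as name(argument=value, ...), one argument or row to a line, values as JSON. send_rows: Moves the arm, as the interface text tells. Its arguments: {"type":"object","properties":{"commands":{"type":"array","items":{"type":"object","properties":{"delta_pos":{"type":"array","items":{"type":"number"}},"twist":{"type":"number"}}}},"claw":{"type":"number"},"grip_force":{"type":"number"}},"required":["commands"]}

```bash
mkdir -p pics; ls
python3 - <<'E'
from rig import robot
import cv2
print(robot.observe(), robot.tcp_to_grasp)
for n in ("scene","side"):
    im=robot.capture(n); cv2.imwrite(f"pics/{n}0.png",im[:,:,::-1]); print(n,robot.camera_info(n))
print(robot.camera_info("wrist"))
E
```

```text
pics
{'t': 0.0, 'joint_positions': array([ 1.0662783 ,  0.60008847, -0.00259289,  1.60011152,  0.00185845,
        0.942888  , -0.07983077]), 'qvel': array([ 5.72749525e-04, -2.39253308e-04, -8.75109823e-04, -6.44580709e-04,
        9.78131292e-05, -8.49893423e-04,  5.96850201e-04]), 'joint_torque': array([-7.00663859e-04, -7.65054274e+01,  1.49716649e+00, -2.52343118e+01,
       -5.24142757e-02,  1.68944540e-02,  1.02352949e-04]), 'tcp_pos': array([ 0.30057585, -0.65919587,  0.19349233]), 'ee_rot': array([-7.08995312e-04,  9.77197359e-01,  2.12331730e-01, -2.34400666e-04]), 'force': array([-0.70476106, -0.70796923,  0.01574468]), 'wrist_torque': array([-0.04776656,  0.03944917,  0.00225373]), 'grip_force': 0.0, 'grip_width': 0.9983201792110771} 0.0188
scene {'intrinsics': array([[420.80896684,   0.        , 326.02281321],
       [  0.        , 420.80896684, 200.68215679],
       [  0.        ,   0.        ,   1.        ]]), 'R': array([[-0.85772946,  0.51409999,  0.0011738 ],
       [ 0.44141693,  0.7376309 , -0.51093224],
       [-0.26353609, -0.4377235 , -0.85962019]]), 't': array
[... 250 characters left out ...]
70026,  0.0074024 ],
       [-0.48405287,  0.5261333 , -0.69919708],
       [ 0.46575621, -0.5215386 , -0.71489065]]), 't': array([0.39816187, 0.32562301, 1.26366846])}
{'intrinsics': array([[317.72770467,   0.        , 317.51862806],
       [  0.        , 317.72770467, 199.83171805],
       [  0.        ,   0.        ,   1.        ]]), 'tool_from_camera': array([[ 5.77607537e-04, -9.55518698e-01, -2.94929965e-01,
         8.15596441e-02],
       [ 9.99999694e-01,  3.96580995e-04,  6.73606715e-04,
        -5.33693232e-04],
       [-5.26680192e-04, -2.94930264e-01,  9.55518635e-01,
        -1.90707305e-01],
       [ 0.00000000e+00,  0.00000000e+00,  0.00000000e+00,
         1.00000000e+00]])}
```

View pics/scene0.png

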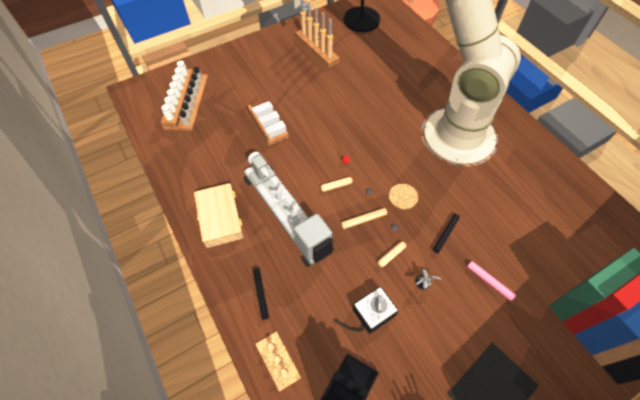

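View pics/side0.png

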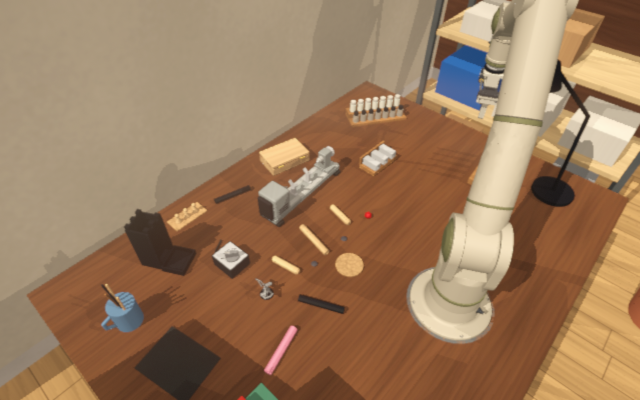

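The scene picture shows short blanks at (337,184) and (392,254), and the long oak blank at (364,218). The black bars at (447,232) and (261,292) and the pink bar at (491,281) are look-alikes. The rack is at (268,122), the lathe runs (257,165)–(313,240), and the selector is at (376,305). Next I'll take an enlarged crop with masks.

```bash
cat > h.py <<'E'
import numpy as np, cv2
from rig import robot
from scipy.spatial.transform import Rotation as Rn
def pose(o=None):
    o=o or robot.observe(); q=o['ee_rot']; return o['tcp_pos'],Rn.from_quat([q[1],q[2],q[3],q[0]]).as_matrix()
def cam(n):
    c=robot.camera_info(n)
    if n!='wrist': return c['intrinsics'],c['R'],c['t']
    p,R=pose(); T=c['tool_from_camera']; Rw=R@T[:3,:3]; tw=R@T[:3,3]+p
    return c['intrinsics'],Rw.T,-Rw.T@tw
def plane(C,uv,z):
    K,R,t=C; o=-R.T@t; d=R.T@np.linalg.inv(K)@np.array([uv[0],uv[1],1.]); return o+d*(z-o[2])/d[2]
def proj(C,X):
    K,R,t=C; p=K@(R@np.asarray(X,float)+t); return p[:2]/p[2]
def tri(Cs,uvs):
    A=[];b=[]
    for C,uv in zip(Cs,uvs):
        K,R,t=C;o=-R.T@t;d=R.T@np.linalg.inv(K)@np.array([uv[0],uv[1],1.]);d/=np.linalg.norm(d)
        P=np.eye(3)-np.outer(d,d);A.append(P);b.append(P@o)
    return np.linalg.lstsq(np.vstack(A),np.hstack(b),rcond=None)[0]
def oak(im):
    h=cv2.cvtColor(im,cv2.COLOR_RGB2HSV); return cv2.inRange(h,(11,60,165),(28,190,255))
def blobs(m,lo=60):
    out=[]
    for c in cv2.findContours(m,cv2.RETR_EXTERNAL,cv2.CHAIN_APPROX_NONE)[0]:
        if cv2.contourArea(c)>lo: out.append((cv2.minAreaRect(c),cv2.contourArea(c)))
    return out
E
python3 - <<'E'
from h import *
for n in("scene","side"):
    im=cv2.imread(f"pics/{n}0.png")[:,:,::-1].copy(); C=cam(n)
    for r,a in blobs(oak(im)):
        if a>1500: continue
        b=cv2.boxPoints(r); w=[plane(C,x,.012) for x in b]
        (L,i)=max((np.linalg.norm(w[0]-w[k]),k) for k in(1,3))
        d=w[i]-w[0]; c=plane(C,r[0],.012)
        print(n,np.round(r[0]),a,"c",c[:2].round(3),"L",L.round(3),"ang",np.degrees(np.arctan2(d[1],d[0])).round(1))
a=cv2.imread("pics/scene0.png")[90:340,230:450]; cv2.imwrite("pics/c1.png",cv2.resize(a,None,fx=2.4,fy=2.4,interpolation=2))
a=cv2.imread("pics/side0.png")[130:310,200:410]; cv2.imwrite("pics/c2.png",cv2.resize(a,None,fx=3.3,fy=3.3,interpolation=2))
E
```

```text
scene [278. 361.] 1397.0 c [0.871 0.334] L 0.137 ang 90.7
scene [140. 262.] 480.5 c [ 1.08 -0.1 ] L 0.117 ang -179.3
scene [392. 254.] 274.5 c [0.458 0.244] L 0.11 ang -170.7
scene [364. 218.] 349.5 c [0.462 0.107] L 0.15 ang 169.6
scene [129. 209.] 120.0 c [ 1.053 -0.285] L 0.157 ang 172.1
scene [403. 196.] 608.0 c [0.316 0.104] L 0.094 ang 149.1
scene [123. 194.] 743.0 c [ 1.055 -0.345] L 0.165 ang 179.4
scene [337. 184.] 248.5 c [ 0.468 -0.039] L 0.11 ang 168.3
scene [115. 175.] 886.5 c [ 1.055 -0.428] L 0.164 ang -179.7
scene [103. 163.] 275.0 c [ 1.073 -0.495] L 0.121 ang -178.0
scene [476. 160.] 88.0 c [0.031 0.116] L 0.144 ang 167.3
scene [ 98. 134.] 904.0 c [ 1.055 -0.623] L 0.166 ang -179.3
scene [ 90. 119.] 373.0 c [ 1.061 -0.705] L 0.171 ang -160.4
scene [268. 121.] 203.0 c [ 0.534 -0.381] L 0.21 ang 85.6
scene [ 80. 112.] 185.5 c [ 1.082 -0.757] L 0.113 ang 177.4
scene [319.  38.] 1003.0 c [ 0.166 -0.666] L 0.312 ang 93.8
scene [423.  12.] 89.5 c [-0.287 -0.58 ] L 0.088 ang 113.8
scene [628.   5.] 248.5 c [-1.065 -0.175] L 0.141 ang 90.4
scene [442.  26.] 472.0 c [-0.301 -0.473] L 0.309 ang 62.0
scene [314.   5.] 138.5 c [ 0.075 -0.854] L 0.098 ang 149.2
side [ 58. 382.] 1308.5 c [0.627 0.898] L 0.201 ang -137.6
side [453. 300.] 1474.0 c [-0.009 -0.007] L 0.23 ang 179.0
side [285. 264.] 189.5 c [0.455 0.246] L 0.104 ang -170.2
side [349. 264.] 503.0 c [0.303 0.107] L 0.092 ang -137.5
side [313. 239.] 230.0 c [0.456 0.108] L 0.15 ang 169.5
side [339. 214.] 150.0 c [ 0.466 -0.038] L 0.104 ang 168.1
side [186. 215.] 499.0 c [0.861 0.335] L 0.145 ang -87.7
side [367. 169.] 66.0 c [ 0.538 -0.296] L 0.071 ang -175.6
side [284. 155.] 1011.0 c [ 0.838 -0.129] L 0.222 ang -102.8
side [610. 163.] 1050.0 c [-0.166 -0.99 ] L 0.371 ang -117.6
side [377. 112.] 316.5 c [ 0.745 -0.642] L 0.251 ang -137.2
side [371.  48.] 177.0 c [ 1.141 -1.123] L 0.529 ang -61.6
side [421.  55.] 363.5 c [ 0.89  -1.252] L 0.834 ang -67.1
```

View pics/c1.png

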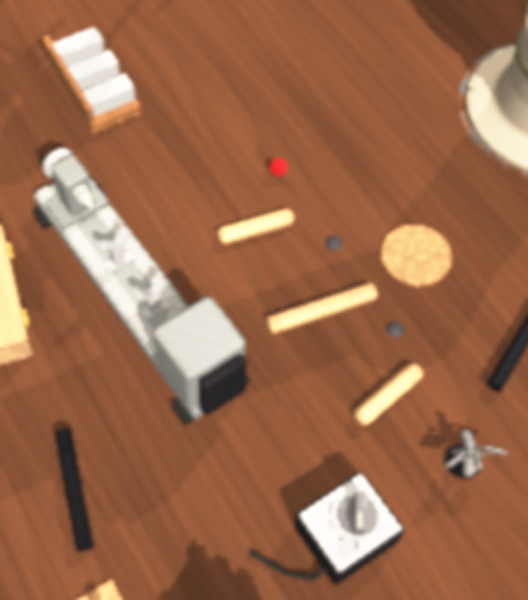

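View pics/c2.png

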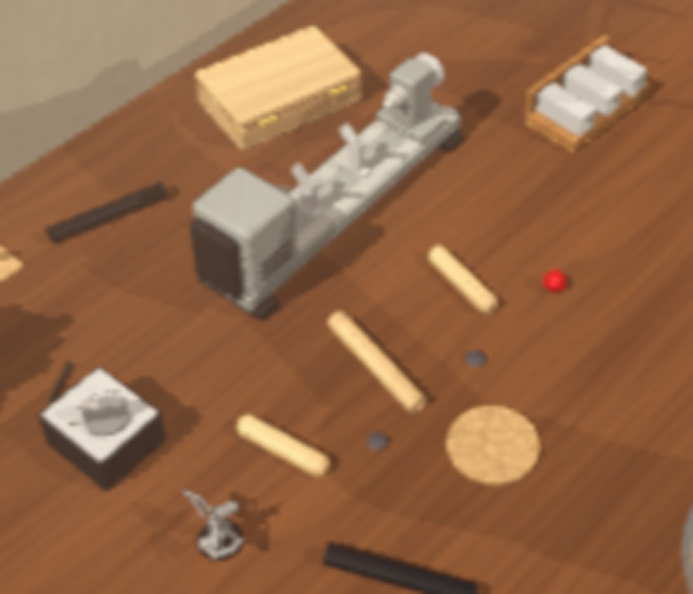

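Run:
```python
from h import *
S=cam("scene");D=cam("side")
f=lambda u,v:(230+u/2.4,90+v/2.4); g=lambda u,v:(200+u/3.3,130+v/3.3)
for n,a,z in (("tailtop",f(72,168),.117),("headtop",f(200,335),.13),("sel",f(356,510),.074),("rackmid",f(95,70),.048),("dragon",f(462,462),0),("d20",f(278,168),.011),("stoneA",f(333,243),0),("stoneB",f(395,328),0)):
    print(n,plane(S,a,z).round(3))
for n,a,z in (("tailtop",g(418,72),.117),("headtop",g(243,190),.13),("sel",g(105,405),.074),("rackmid",g(592,88),.048)): print(n,plane(D,g(0,0) if 0 else a,z).round(3))
p,R=pose();print(p,R.round(3))
```

```text
tailtop [ 0.656 -0.169  0.117]
headtop [0.639 0.115 0.13 ]
sel [0.588 0.352 0.074]
rackmid [ 0.538 -0.354  0.048]
dragon [0.431 0.354 0.   ]
d20 [ 0.394 -0.103  0.011]
stoneA [0.392 0.03  0.   ]
stoneB [0.396 0.173 0.   ]
tailtop [ 0.644 -0.17   0.117]
headtop [0.642 0.105 0.13 ]
sel [0.573 0.354 0.074]
rackmid [ 0.524 -0.352  0.048]
[ 0.30059724 -0.65924554  0.19355978] [[ 0.91   0.415 -0.001]
 [ 0.415 -0.91   0.001]
 [-0.    -0.001 -1.   ]]
```

Request:
send_rows(
  commands=[
    {"delta_pos":[0,0,-8]},
    {"delta_pos":[0,0,-17.6]},
    {"delta_pos":[61,-42.4,-17.6],"twist":24.5},
    {"delta_pos":[61,-42.4,-17.6],"twist":24.5},
    {"delta_pos":[61,-42.4,-17.6],"twist":24.5},
    {"delta_pos":[61,-42.4,-17.6],"twist":24.5},
    {"delta_pos":[61,-42.4,-17.6],"twist":24.5},
    {"delta_pos":[61,-42.4,-17.6],"twist":24.5},
    {"delta_pos":[61,-42.4,-17.6],"twist":24.5},
    {"delta_pos":[61,-42.4,-17.6],"twist":24.5},
    {"delta_pos":[61,-42.4,-17.6],"twist":24.5},
    {"delta_pos":[61,-42.4,-17.6],"twist":24.5},
  ],
)

```text
invalid input at $.commands[0]: expected keys delta_pos, twist
```

Request:
send_rows(
  commands=[
    {"delta_pos":[0,0,-8],"twist":0},
    {"delta_pos":[0,0,-17.6],"twist":0},
    {"delta_pos":[61,-42.4,-17.6],"twist":24.5},
    {"delta_pos":[61,-42.4,-17.6],"twist":24.5},
    {"delta_pos":[61,-42.4,-17.6],"twist":24.5},
    {"delta_pos":[61,-42.4,-17.6],"twist":24.5},
    {"delta_pos":[61,-42.4,-17.6],"twist":24.5},
    {"delta_pos":[61,-42.4,-17.6],"twist":24.5},
    {"delta_pos":[61,-42.4,-17.6],"twist":24.5},
    {"delta_pos":[61,-42.4,-17.6],"twist":24.5},
    {"delta_pos":[61,-42.4,-17.6],"twist":24.5},
    {"delta_pos":[61,-42.4,-17.6],"twist":24.5},
  ],
)

```text
t: 1.1
tcp_pos: [0.5123, -0.3021, 0.3294]
ee_rot: [-0.0, 1.0, 0.0, -0.0]
force: [1.7, -0.1, -0.3]
grip_width: 1.0
grip_force: 0.0
```

Request:
send_rows(
  commands=[
    {"delta_pos":[16.5,-28,-4],"twist":0},
    {"delta_pos":[16.5,-28,-4],"twist":0},
    {"delta_pos":[16.5,-28,-4],"twist":0},
    {"delta_pos":[16.5,-28,-4],"twist":0},
    {"delta_pos":[16.5,-28,-4],"twist":0},
    {"delta_pos":[16.5,-28,-4],"twist":0},
    {"delta_pos":[16.5,-28,-4],"twist":0},
    {"delta_pos":[16.5,-28,-4],"twist":0},
    {"delta_pos":[16.5,-28,-4],"twist":0},
    {"delta_pos":[16.5,-28,-4],"twist":0},
    {"delta_pos":[16.5,-28,-4],"twist":0},
    {"delta_pos":[16.5,-28,-4],"twist":0},
  ],
)

```text
t: 2.1
tcp_pos: [0.676, -0.026, 0.3689]
ee_rot: [0.0, 1.0, -0.001, -0.0]
force: [0.1, -0.1, -0.2]
grip_width: 0.998
grip_force: 0.0
```

Run:
```python
from h import *
C=cam("wrist"); im=robot.capture("wrist"); cv2.imwrite("pics/w1.png",im[:,:,::-1])
p,R=pose();print(p,R.round(3)); np.savez("w1.npz",K=C[0],R=C[1],t=C[2])
for r,a in blobs(oak(im)):
    if a>6000: continue
    b=cv2.boxPoints(r); w=[plane(C,x,.012) for x in b]
    (L,i)=max((np.linalg.norm(w[0]-w[k]),k) for k in(1,3))
    d=w[i]-w[0]; print(np.round(r[0]),a,plane(C,r[0],.012)[:2].round(4),"L",L.round(3),"ang",np.degrees(np.arctan2(d[1],d[0])).round(1))
```

```text
[ 0.6760749  -0.02608801  0.36913247] [[ 1.    -0.002 -0.   ]
 [-0.002 -1.    -0.001]
 [-0.     0.001 -1.   ]]
[513. 323.] 429.5 [ 0.3225 -0.4281] L 0.152 ang -146.0
[175. 259.] 297.5 [0.4702 0.247 ] L 0.071 ang -170.2
[325. 261.] 464.0 [ 0.4648 -0.0402] L 0.103 ang -12.3
[249. 264.] 605.0 [0.4594 0.1056] L 0.149 ang -11.2
[489. 216.] 86.0 [ 0.5566 -0.3412] L 0.048 ang -90.1
[466. 227.] 188.5 [ 0.5348 -0.3022] L 0.07 ang -1.9
[630.  97.] 793.0 [ 0.7642 -0.5402] L 0.102 ang -124.3
[89. 28.] 2935.5 [0.8673 0.3256] L 0.136 ang -90.0
```

View pics/w1.png

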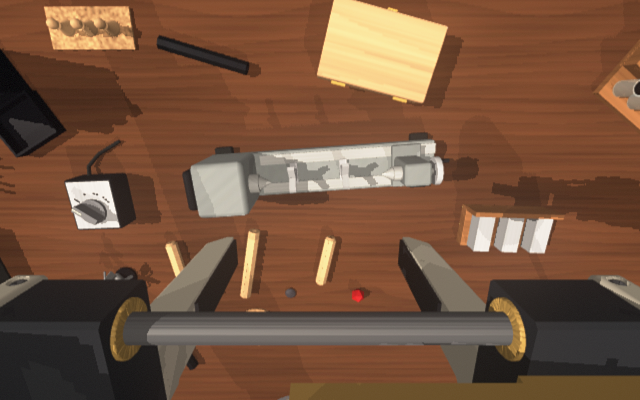

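The wrist view shows the lathe running left (headstock block at (222,185)) to right (tailstock at (412,172)). The head cone is near (262,182) and the tail tip near (388,174). The rack tubes at (480..537,235) open downward (world −x). The selector is at (90,210).

Run:
```python
import cv2
a=cv2.imread("pics/w1.png")
cv2.imwrite("pics/c3.png",cv2.resize(a[125:225,185:445],None,fx=3,fy=3,interpolation=2))
b=cv2.resize(a[195:265,445:575],None,fx=5,fy=5,interpolation=2); c=cv2.resize(a[165:240,55:140],None,fx=350/75,fy=350/75,interpolation=2)
o=cv2.imread("pics/c3.png")
import numpy as np
W=max(o.shape[1],800); d=np.zeros((600,800,3),np.uint8); d[:300,:780]=o; 
b=cv2.resize(a[195:265,445:575],None,fx=4,fy=4,interpolation=2); c=cv2.resize(a[165:240,60:130],None,fx=4,fy=4,interpolation=2)
d[300:580,:520]=b; d[300:600,520:800]=c; cv2.imwrite("pics/c3.png",d)
```

```text
(no output)
```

View pics/c3.png

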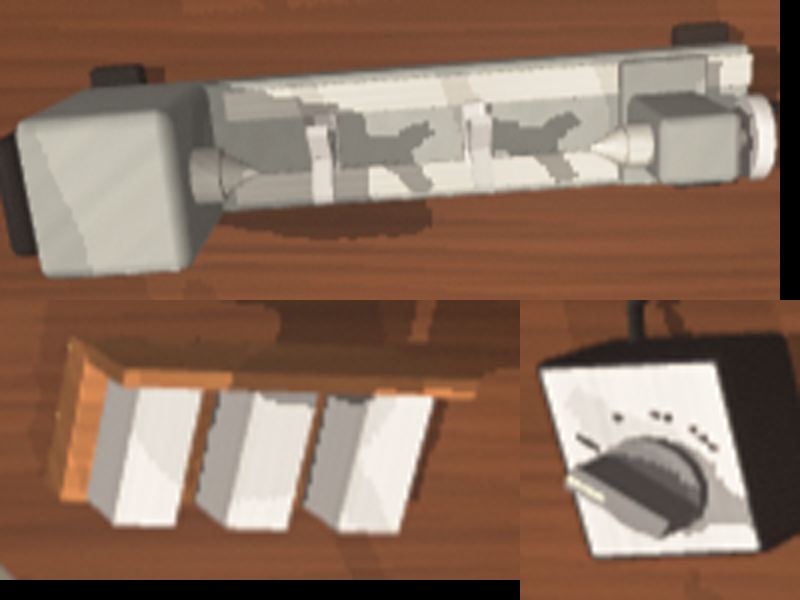

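Run:
```python
from h import *
d=np.load("w1.npz");C=(d['K'],d['R'],d['t'])
f=lambda u,v:(u/3+185,v/3+125); g=lambda u,v:(u/4+445,(v-300)/4+195); k=lambda u,v:((u-520)/4+60,(v-300)/4+165)
def P(n,a,z): x=plane(C,a,z); print(n,np.round(a),x.round(4)); return x
h=P("headtip",f(256,174),.095);t=P("tailtip",f(592,148),.095)
P("rest1 hiarm",f(320,125),.094);P("rest1 lo arm",f(322,198),.094);P("rest2 hi",f(472,105),.094);P("rest2 lo",f(480,185),.094)
P("headblock c1",f(18,122),.13);P("c2",f(158,112),.13);P("c3",f(188,270),.13);P("c4",f(46,275),.13)
P("bed far L",f(205,86),.034);P("bed far R",f(745,46),.034);P("near L",f(225,210),.034);P("near R",f(640,187),.034)
P("tail c1",f(632,97),.117);P("tail c2",f(738,95),.117);P("c3",f(745,182),.117);P("c4",f(660,180),.117)
for i,(a,b,c,e) in enumerate((((138,387),(200,388),(177,525),(112,525)),((248,392),(315,392),(290,530),(227,529)),((370,395),(435,397),(402,533),(340,532)))):
    for q in (a,b,c,e): P(f"tube{i}",g(*q),.048)
for q in ((540,367),(718,363),(762,552),(593,557)): P("box",k(*q),.048)
for q in ((568,482),(660,535),(706,497)): P("knob",k(*q),.074)
for q in ((588,442),(617,417),(660,415),(703,440)): P("mark",k(*q),.048)
dd=h-t; print("yaw of lathe y:",np.degrees(np.arctan2(dd[1],dd[0])),np.linalg.norm(dd))
```

```text
headtip [270. 183.] [0.6406 0.0446 0.095 ]
tailtip [382. 174.] [ 0.6536 -0.1233  0.095 ]
rest1 hiarm [292. 167.] [0.6653 0.0119 0.094 ]
rest1 lo arm [292. 191.] [0.6278 0.0118 0.094 ]
rest2 hi [342. 160.] [ 0.6751 -0.0632  0.094 ]
rest2 lo [345. 187.] [ 0.6344 -0.0681  0.094 ]
headblock c1 [191. 166.] [0.674  0.1467 0.13  ]
c2 [238. 162.] [0.6785 0.0825 0.13  ]
c3 [248. 215.] [0.6022 0.0739 0.13  ]
c4 [200. 217.] [0.5998 0.1421 0.13  ]
bed far L [253. 154.] [0.6753 0.0797 0.034 ]
bed far R [433. 140.] [ 0.6967 -0.2164  0.034 ]
near L [260. 195.] [0.604  0.0725 0.034 ]
near R [398. 187.] [ 0.6172 -0.1649  0.034 ]
tail c1 [396. 157.] [ 0.6828 -0.136   0.117 ]
tail c2 [431. 157.] [ 0.6837 -0.1854  0.117 ]
c3 [433. 186.] [ 0.6417 -0.1931  0.117 ]
c4 [405. 185.] [ 0.6428 -0.1522  0.117 ]
tube0 [480. 217.] [ 0.5685 -0.3044  0.048 ]
tube0 [495. 217.] [ 0.5679 -0.3311  0.048 ]
tube0 [489. 251.] [ 0.5032 -0.3314  0.048 ]
tube0 [473. 251.] [ 0.5032 -0.3025  0.048 ]
tube1 [507. 218.] [ 0.5661 -0.352   0.048 ]
tube1 [524. 218.] [ 0.566  -0.3808  0.048 ]
tube1 [518. 252.] [ 0.5006 -0.3822  0.048 ]
tube1 [502. 252.] [ 0.5012 -0.354   0.048 ]
tube2 [538. 219.] [ 0.5646 -0.4048  0.048 ]
tube2 [554. 219.] [ 0.5636 -0.433   0.048 ]
tube2 [546. 253.] [ 0.499  -0.4324  0.048 ]
tube2 [530. 253.] [ 0.4996 -0.4046  0.048 ]
box [ 65. 182.] [0.6315 0.3909 0.048 ]
box [110. 181.] [0.6331 0.3171 0.048 ]
box [120. 228.] [0.5491 0.3145 0.048 ]
box [ 78. 229.] [0.5469 0.388  0.048 ]
knob [ 72. 210.] [0.5902 0.3697 0.074 ]
knob [ 95. 224.] [0.5672 0.3374 0.074 ]
knob [106. 214.] [0.5837 0.3154 0.074 ]
mark [ 77. 200.] [0.599  0.3784 0.048 ]
mark [ 84. 194.] [0.61   0.3638 0.048 ]
mark [ 95. 194.] [0.6108 0.3457 0.048 ]
mark [106. 200.] [0.5998 0.3299 0.048 ]
yaw of lathe y: 94.43219249658148 0.1683919999301837
```

```bash
cat >> h.py <<'E'
def go(x,y,z,yaw):
    o=robot.observe(); p,R=pose(o); d=R.T@(np.array([x,y,z])-p)*100
    y0=np.degrees(np.arctan2(R[1,0],R[0,0])); tw=(y0-yaw+180)%360-180
    print("t",round(o['t'],2),"pos",p.round(4),"yaw",y0.round(2),"q7",o['joint_positions'][6].round(2),"-> delta",d.round(2),"twist",round(tw,1))
E
python3 - <<'E'
from h import *
go(.459,.1065,.10,-11);go(.459,.1065,.10,169)
print(robot.observe()['joint_positions'].round(2))
E
```

```text
t 2.15 pos [ 0.6761 -0.0261  0.3691] yaw -0.13 q7 -1.64 -> delta [-21.73 -13.23  26.91] twist 10.9
t 2.15 pos [ 0.6761 -0.0261  0.3691] yaw -0.13 q7 -1.64 -> delta [-21.73 -13.23  26.91] twist -169.1
[-0.01  0.41 -0.05  1.49  0.02  1.24 -1.64]
```

Request:
send_rows(
  commands=[
    {"delta_pos":[-21.7,-13.2,26.9],"twist":10.9},
    {"delta_pos":[-21.7,-13.2,26.9],"twist":10.9},
    {"delta_pos":[-21.7,-13.2,26.9],"twist":10.9},
    {"delta_pos":[-21.7,-13.2,26.9],"twist":10.9},
    {"delta_pos":[-21.7,-13.2,26.9],"twist":10.9},
    {"delta_pos":[-21.7,-13.2,26.9],"twist":10.9},
    {"delta_pos":[-21.7,-13.2,26.9],"twist":10.9},
    {"delta_pos":[-21.7,-13.2,26.9],"twist":10.9},
    {"delta_pos":[-21.7,-13.2,26.9],"twist":10.9},
    {"delta_pos":[-21.7,-13.2,26.9],"twist":10.9},
    {"delta_pos":[-21.7,-13.2,26.9],"twist":10.9},
    {"delta_pos":[-21.7,-13.2,26.9],"twist":10.9},
  ],
  claw=6,
)

```text
t: 3.15
tcp_pos: [0.4609, 0.1071, 0.1009]
ee_rot: [-0.0, 0.995, -0.096, 0.001]
force: [0.8, -0.0, 0.9]
grip_width: 0.642
grip_force: 0.0
```

Run:
```python
from h import *
C=cam("wrist"); im=robot.capture("wrist"); cv2.imwrite("pics/w2.png",im[:,:,::-1])
go(.459,.1065,.003,-11)
for r,a in blobs(oak(im)):
    b=cv2.boxPoints(r); w=[plane(C,x,.016) for x in b]
    (L,i)=max((np.linalg.norm(w[0]-w[k]),k) for k in(1,3))
    d=w[i]-w[0]; print(np.round(r[0]),a,plane(C,r[0],.016)[:2].round(4),"L",L.round(3),"ang",np.degrees(np.arctan2(d[1],d[0])).round(1))
```

```text
t 3.2 pos [0.4615 0.1071 0.1012] yaw -11.0 q7 -2.17 -> delta [-0.25  0.11  9.82] twist 0.0
[350. 352.] 672.0 [0.284  0.1058] L 0.07 ang -101.0
[348. 300.] 1204.5 [0.3483 0.0974] L 0.072 ang -101.0
[174. 225.] 2109.0 [0.4588 0.2429] L 0.103 ang -170.9
[319. 192.] 3256.5 [0.464  0.1049] L 0.144 ang 168.5
[479. 155.] 2690.5 [ 0.4708 -0.038 ] L 0.101 ang -13.4
```

View pics/w2.png

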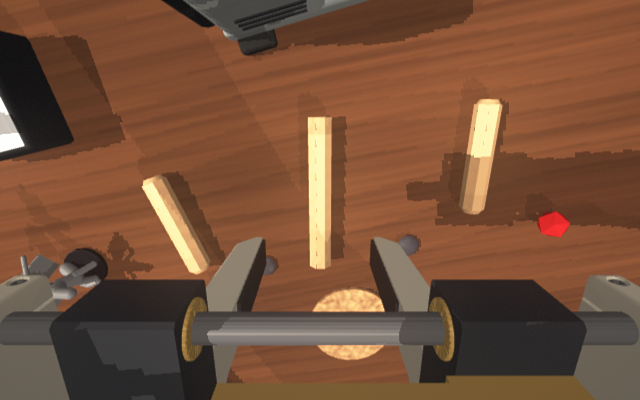

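Request:
send_rows(
  commands=[
    {"delta_pos":[0.3,0.1,4],"twist":0.5},
    {"delta_pos":[0.3,0.1,7.5],"twist":0.5},
    {"delta_pos":[0.3,0.1,9.7],"twist":0.5},
    {"delta_pos":[0.3,0.1,9.8],"twist":0.5},
    {"delta_pos":[0.3,0.1,9.8],"twist":0.5},
  ],
)

```text
t: 3.62
tcp_pos: [0.4631, 0.1056, 0.0022]
ee_rot: [0.0, 0.995, -0.1, -0.0]
force: [0.4, -0.2, 0.1]
grip_width: 0.644
grip_force: 0.0
```

Request:
send_rows(
  commands=[
    {"delta_pos":[0,0,0],"twist":0},
    {"delta_pos":[0,0,0],"twist":0},
    {"delta_pos":[0,0,0],"twist":0},
    {"delta_pos":[0,0,0],"twist":0},
    {"delta_pos":[0,0,0],"twist":0},
    {"delta_pos":[0,0,0],"twist":0},
    {"delta_pos":[0,0,0],"twist":0},
    {"delta_pos":[0,0,0],"twist":0},
  ],
  claw=1.2,
  grip_force=25,
)

```text
t: 4.28
tcp_pos: [0.4625, 0.1064, 0.0023]
ee_rot: [-0.0, 0.995, -0.099, 0.0]
force: [0.5, -0.4, -0.4]
grip_width: 0.141
grip_force: 0.0
```

Request:
send_rows(
  commands=[
    {"delta_pos":[0,0,-4],"twist":0},
    {"delta_pos":[0,0,-8],"twist":0},
    {"delta_pos":[0,0,-12],"twist":0},
    {"delta_pos":[0,0,-16],"twist":0},
    {"delta_pos":[0,0,-17],"twist":-7},
    {"delta_pos":[0,0,-17],"twist":-14},
    {"delta_pos":[0,0,-17],"twist":-21},
    {"delta_pos":[0,0,-17],"twist":-28},
    {"delta_pos":[0,0,-17],"twist":-35},
    {"delta_pos":[0,0,-17],"twist":-42},
    {"delta_pos":[0,0,-17],"twist":-49},
    {"delta_pos":[0,0,-17],"twist":-56},
  ],
)

```text
t: 5.28
tcp_pos: [0.4622, 0.1062, 0.1721]
ee_rot: [0.0, 0.924, 0.382, -0.0]
force: [-0.1, -0.2, 0.1]
grip_width: 0.128
grip_force: 0.0
```

Run:
```python
from h import *
go(.65,-.03,.175,94.2)
```

```text
t 5.28 pos [0.4622 0.1062 0.1721] yaw 44.96 q7 -1.34 -> delta [ 3.66 22.91 -0.29] twist -49.2
```

Run:
```python
from h import *
robot.capture("wrist")
for n in("scene","wrist"):
    im=robot.capture(n); cv2.imwrite(f"pics/{n}3.png",im[:,:,::-1]); C=cam(n)
    for r,a in blobs(oak(im)):
        c=plane(C,r[0],.012)
        if abs(c[1])>.5 or not .35<c[0]<.8 : continue
        b=cv2.boxPoints(r); w=[plane(C,x,.012) for x in b]
        (L,i)=max((np.linalg.norm(w[0]-w[k]),k) for k in(1,3))
        d=w[i]-w[0]; print(n,np.round(r[0]),a,c[:2].round(4),"L",L.round(3),"ang",np.degrees(np.arctan2(d[1],d[0])).round(1))
```

```text
scene [392. 254.] 268.5 [0.4576 0.2435] L 0.11 ang -171.4
scene [364. 218.] 351.5 [0.4621 0.1068] L 0.149 ang 169.6
scene [337. 184.] 242.0 [ 0.4678 -0.0395] L 0.109 ang 167.9
scene [268. 120.] 194.0 [ 0.5338 -0.3827] L 0.21 ang 85.6
wrist [562. 359.] 115.5 [ 0.5141 -0.309 ] L 0.026 ang 6.1
wrist [406. 256.] 1420.0 [ 0.4672 -0.0398] L 0.102 ang -12.1
wrist [318. 178.] 2210.5 [0.4613 0.1056] L 0.143 ang -11.5
wrist [221.  90.] 1910.5 [0.4581 0.2444] L 0.103 ang 8.7
```

View pics/wrist3.png

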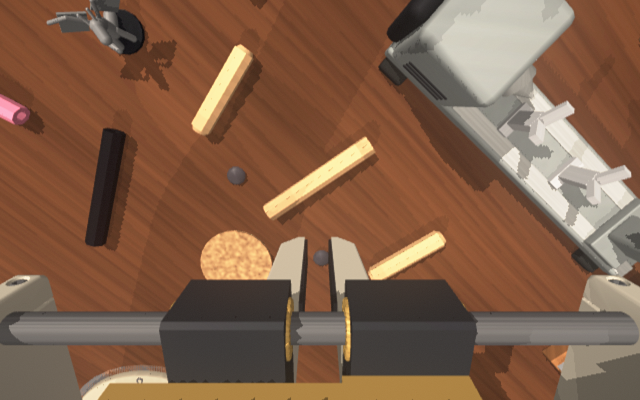

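The blank lies unmoved at pixel (318,178) and the fingers closed to 12 mm without touching it. I think the fingertips are relieved, so I'll grip again and close fully.

Request:
send_rows(
  commands=[
    {"delta_pos":[0,0,0],"twist":7},
    {"delta_pos":[0,0,0],"twist":14},
    {"delta_pos":[0,0,0],"twist":21},
    {"delta_pos":[0,0,0],"twist":28},
    {"delta_pos":[0,0,0],"twist":35},
    {"delta_pos":[0,0,0],"twist":42},
    {"delta_pos":[0,0,0],"twist":49},
    {"delta_pos":[0,0,4],"twist":56},
    {"delta_pos":[0,0,8],"twist":56.3},
    {"delta_pos":[0,0,12],"twist":56.3},
    {"delta_pos":[0,0,16],"twist":56.3},
    {"delta_pos":[0,0,17.1],"twist":56.3},
  ],
  claw=5,
)

```text
t: 6.43
tcp_pos: [0.4605, 0.106, -0.0033]
ee_rot: [0.001, 0.995, -0.104, -0.002]
force: [-0.4, -1.2, 0.2]
grip_width: 0.539
grip_force: 0.0
```

Request:
send_rows(
  commands=[
    {"delta_pos":[0,0,0],"twist":0},
    {"delta_pos":[0,0,0],"twist":0},
    {"delta_pos":[0,0,0],"twist":0},
    {"delta_pos":[0,0,0],"twist":0},
    {"delta_pos":[0,0,0],"twist":0},
    {"delta_pos":[0,0,0],"twist":0},
    {"delta_pos":[0,0,0],"twist":0},
    {"delta_pos":[0,0,0],"twist":0},
    {"delta_pos":[0,0,0],"twist":0},
  ],
  claw=0,
  grip_force=30,
)

```text
t: 7.18
tcp_pos: [0.4626, 0.1063, 0.0015]
ee_rot: [-0.0, 0.995, -0.102, 0.0]
force: [0.0, 0.2, 0.2]
grip_width: 0.003
grip_force: 0.0
```

Run:
```python
from h import *
w=robot.capture("wrist"); s=robot.capture("side")[190:290,230:400]
c=robot.capture("scene")[160:260,300:450]
d=np.zeros((600,800,3),np.uint8)
d[:250,:400]=cv2.resize(w,(400,250)); d[250:600,:525]=cv2.resize(s,(525,350))[:350]; d[:250,400:775]=cv2.resize(c,(375,250))
cv2.imwrite("pics/m4.png",d[:,:,::-1]); print(robot.observe()['joint_positions'].round(3))
```

```text
[-0.328  0.647 -0.026  2.309  0.083  0.187 -2.205]
```

View pics/m4.png

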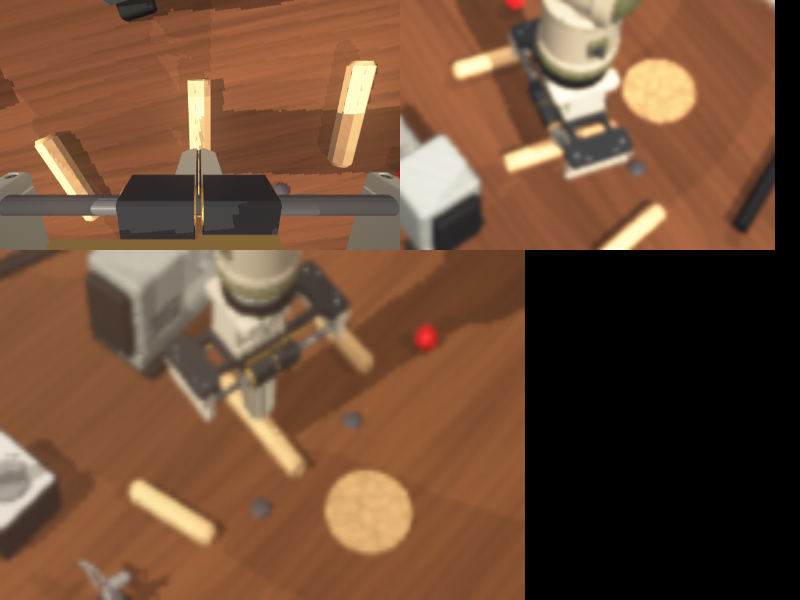

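Run:
```python
from h import *
C=cam("side");S=cam("scene");W=cam("wrist");p,R=pose();print(p)
for dz in(0,.02,.04,.06,.1):
    X=p+[0,0,dz];u=proj(C,X);s=proj(S,X);print(dz,"montage side",((u[0]-230)*3.09).round(),(250+(u[1]-190)*3.5).round(),"scene",(400+(s[0]-300)*2.5).round(),((s[1]-160)*2.5).round(),"wrist/1.6",(proj(W,X)/1.6).round())
for L in(-.07,.07):
    a=np.radians(-11.3)
    X=np.array([.4625+L*np.cos(a),.1063+L*np.sin(a),.02]);u=proj(C,X);s=proj(S,X);print(L,"bar end side",((u[0]-230)*3.09).round(),(250+(u[1]-190)*3.5).round(),"scene",(400+(s[0]-300)*2.5).round(),((s[1]-160)*2.5).round(),"wrist",(proj(W,X)/1.6).round())
```

```text
[0.46241372 0.1063001  0.00122156]
0 montage side 255.0 424.0 scene 559.0 149.0 wrist/1.6 [198. 146.]
0.02 montage side 255.0 411.0 scene 560.0 142.0 wrist/1.6 [198. 154.]
0.04 montage side 255.0 398.0 scene 562.0 133.0 wrist/1.6 [198. 164.]
0.06 montage side 255.0 385.0 scene 563.0 125.0 wrist/1.6 [198. 177.]
0.1 montage side 255.0 357.0 scene 566.0 107.0 wrist/1.6 [198. 217.]
-0.07 bar end side 294.0 459.0 scene 614.0 125.0 wrist [199. 214.]
0.07 bar end side 218.0 367.0 scene 505.0 160.0 wrist [198.  78.]
```

The fingers are shut and seem to end just above the bar at montage (258,415), roughly 10–20 mm above the reported TCP. I'll open them and find the table by feel.

Request:
send_rows(
  commands=[
    {"delta_pos":[0,0,0],"twist":0},
    {"delta_pos":[0,0,0],"twist":0},
    {"delta_pos":[0,0,0],"twist":0},
    {"delta_pos":[0,0,0],"twist":0},
    {"delta_pos":[0,0,0],"twist":0},
    {"delta_pos":[0,0,0],"twist":0},
    {"delta_pos":[0,0,0.2],"twist":0},
    {"delta_pos":[0,0,0.4],"twist":0},
    {"delta_pos":[0,0,0.4],"twist":0},
  ],
  claw=6,
)

```text
t: 8.08
tcp_pos: [0.4623, 0.1063, -0.0032]
ee_rot: [0.0, 0.995, -0.102, -0.0]
force: [0.3, 0.2, -0.3]
grip_width: 0.602
grip_force: 0.0
```

Run:
```python
from h import *
print(robot.observe())
w=robot.capture("wrist")[100:300,200:440]; s=robot.capture("side")[200:270,250:380]
d=np.zeros((600,800,3),np.uint8)
d[:250,:300]=cv2.resize(w,(300,250)); d[250:600,:650]=cv2.resize(s,(650,350))
cv2.imwrite("pics/m5.png",d[:,:,::-1])
C=cam("side");p,R=pose()
for sg in(-1,1):
  for dz in (0,.01,.02):
    u=proj(C,p+R@[0,sg*.03,0]+[0,0,dz]); print(sg,dz,((u[0]-250)*5).round(),(250+(u[1]-200)*5).round())
```

```text
{'t': 8.0833, 'joint_positions': array([-0.32893537,  0.6559049 , -0.02422117,  2.310678  ,  0.08427022,
        0.17621922, -2.20590293]), 'qvel': array([ 0.00084508, -0.00216648,  0.00034257,  0.00109141, -0.0020727 ,
        0.00816116,  0.00073426]), 'joint_torque': array([ 1.80855556e-02, -6.09646511e+01,  1.41192388e+00, -5.50718620e+00,
        1.73756015e-02, -1.48348608e-01, -7.86568184e-03]), 'tcp_pos': array([ 0.46230365,  0.10631237, -0.00317338]), 'ee_rot': array([ 9.24006290e-05,  9.94802649e-01, -1.01821595e-01, -2.08072764e-04]), 'force': array([ 0.26258281,  0.19861769, -0.26159381]), 'wrist_torque': array([ 0.01661631, -0.03869622, -0.03140082]), 'grip_force': 0.0, 'grip_width': 0.6020373868523897}
-1 0 276.0 473.0
-1 0.01 276.0 464.0
-1 0.02 276.0 455.0
1 0 348.0 433.0
1 0.01 348.0 423.0
1 0.02 348.0 414.0
```

View pics/m5.png

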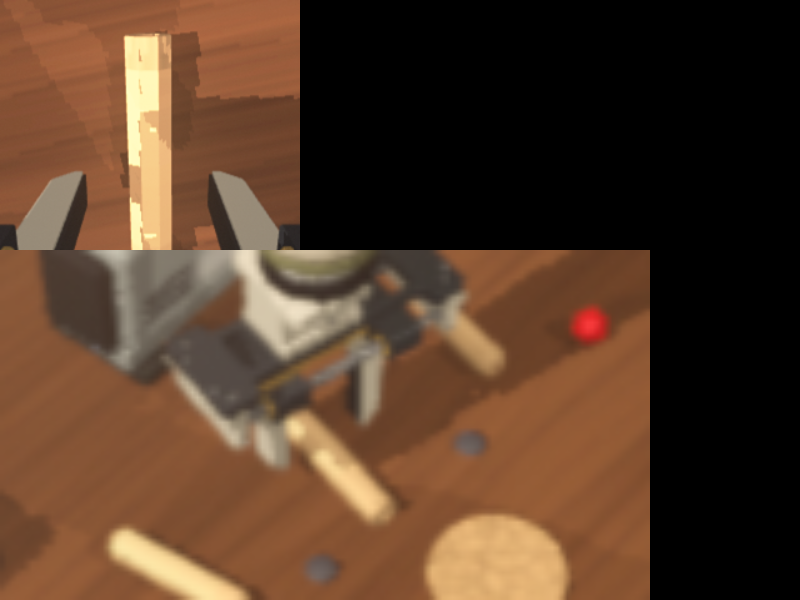

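Request:
send_rows(
  commands=[
    {"delta_pos":[0,0,0.3],"twist":0},
    {"delta_pos":[0,0,0.5],"twist":0},
    {"delta_pos":[0,0,0.5],"twist":0},
  ],
)

```text
t: 8.43
tcp_pos: [0.4623, 0.1063, -0.0082]
ee_rot: [0.0, 0.995, -0.102, -0.0]
force: [-0.4, -0.9, -0.2]
grip_width: 0.649
grip_force: 0.0
```

Request:
send_rows(
  commands=[
    {"delta_pos":[0,0,0.2],"twist":0},
    {"delta_pos":[0,0,0.4],"twist":0},
    {"delta_pos":[0,0,0.4],"twist":0},
  ],
)

```text
t: 8.68
tcp_pos: [0.4623, 0.1063, -0.0122]
ee_rot: [0.0, 0.995, -0.102, -0.0]
force: [-0.7, 0.8, -0.3]
grip_width: 0.646
grip_force: 0.0
```

Request:
send_rows(
  commands=[
    {"delta_pos":[0,0,0.2],"twist":0},
    {"delta_pos":[0,0,0.4],"twist":0},
    {"delta_pos":[0,0,0.4],"twist":0},
  ],
)

```text
t: 8.93
tcp_pos: [0.4623, 0.1064, -0.0161]
ee_rot: [0.0, 0.995, -0.102, -0.0]
force: [0.6, 0.0, 0.6]
grip_width: 0.638
grip_force: 0.0
```

Request:
send_rows(
  commands=[
    {"delta_pos":[0,0,0.15],"twist":0},
    {"delta_pos":[0,0,0.3],"twist":0},
    {"delta_pos":[0,0,0.3],"twist":0},
  ],
)

```text
t: 9.18
tcp_pos: [0.4624, 0.1063, -0.019]
ee_rot: [0.0, 0.995, -0.102, -0.0]
force: [-0.1, -0.0, -0.3]
grip_width: 0.645
grip_force: 0.0
```

Run:
```python
from h import *
print(robot.observe()['joint_torque'].round(2))
w=robot.capture("wrist"); cv2.imwrite("pics/w6.png",w[100:300,160:480,::-1])
s=robot.capture("side"); cv2.imwrite("pics/s6.png",s[:,:,::-1])
```

```text
[ 1.000e-02 -6.201e+01  1.530e+00 -4.310e+00  2.000e-02 -1.300e-01
 -2.000e-02]
```

View pics/w6.png

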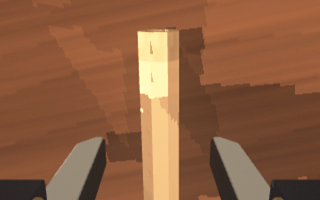

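The fingertip inner edges in the crop at (105,138) and (211,138) are 106 px apart for a 60 mm gap. That puts the tip about 25 mm short of the reported TCP, so earlier the fingers closed above the bar. Descending 3 mm more and gripping.

Request:
send_rows(
  commands=[
    {"delta_pos":[0,0,0.15],"twist":0},
    {"delta_pos":[0,0,0.3],"twist":0},
    {"delta_pos":[0,0,0.3],"twist":0},
  ],
)

```text
t: 9.53
tcp_pos: [0.4624, 0.1064, -0.022]
ee_rot: [0.0, 0.995, -0.102, -0.0]
force: [0.3, 0.4, -0.3]
grip_width: 0.648
grip_force: 0.0
```

Request:
send_rows(
  commands=[
    {"delta_pos":[0,0,0],"twist":0},
    {"delta_pos":[0,0,0],"twist":0},
    {"delta_pos":[0,0,0],"twist":0},
    {"delta_pos":[0,0,0],"twist":0},
    {"delta_pos":[0,0,0],"twist":0},
    {"delta_pos":[0,0,0],"twist":0},
    {"delta_pos":[0,0,0],"twist":0},
    {"delta_pos":[0,0,0],"twist":0},
    {"delta_pos":[0,0,0],"twist":0},
  ],
  claw=0.5,
  grip_force=30,
)

```text
t: 10.28
tcp_pos: [0.4624, 0.1063, -0.0218]
ee_rot: [0.0, 0.995, -0.102, -0.0]
force: [0.1, -0.5, 1.0]
grip_width: 0.211
grip_force: 30.0
```

Request:
send_rows(
  commands=[
    {"delta_pos":[0,0,-2],"twist":0},
    {"delta_pos":[0,0,-5],"twist":0},
    {"delta_pos":[0,0,-9],"twist":0},
    {"delta_pos":[0,0,-13],"twist":-5},
    {"delta_pos":[0,0,-17],"twist":-12},
    {"delta_pos":[0,0,-17],"twist":-19},
    {"delta_pos":[0,0,-17],"twist":-26},
    {"delta_pos":[0,0,-17],"twist":-33},
    {"delta_pos":[0,0,-17],"twist":-40},
    {"delta_pos":[0,0,-17],"twist":-47},
    {"delta_pos":[0,0,-17],"twist":-54},
    {"delta_pos":[0,0,-17],"twist":-54},
  ],
)

```text
t: 11.28
tcp_pos: [0.4622, 0.1061, 0.1481]
ee_rot: [-0.0, 0.932, 0.363, -0.0]
force: [-1.0, -0.3, -0.5]
grip_width: 0.216
grip_force: 30.0
```

Run:
```python
from h import *
go(.6465,-.0292,.130,94.2); print(robot.observe()['grip_force'])
```

```text
t 11.28 pos [0.4622 0.1061 0.1481] yaw 42.61 q7 -1.44 -> delta [ 4.4  22.43  1.81] twist -51.6
29.958612760528922
```

Held. Carrying it over the lathe.

Request:
send_rows(
  commands=[
    {"delta_pos":[0.4,2.2,0],"twist":-7},
    {"delta_pos":[1,5,0],"twist":-14},
    {"delta_pos":[1.5,8,0],"twist":-21},
    {"delta_pos":[2,11,0],"twist":-28},
    {"delta_pos":[2.6,14,0],"twist":-35},
    {"delta_pos":[3.2,17,0],"twist":-42},
    {"delta_pos":[3.8,20,0],"twist":-49},
    {"delta_pos":[4.4,22.4,0],"twist":-51.6},
    {"delta_pos":[4.4,22.4,0.8],"twist":-51.6},
    {"delta_pos":[4.4,22.4,1.8],"twist":-51.6},
    {"delta_pos":[4.4,22.4,1.8],"twist":-51.6},
  ],
)

```text
t: 12.2
tcp_pos: [0.6436, -0.0293, 0.1277]
ee_rot: [-0.002, 0.684, 0.73, -0.001]
force: [-0.6, -0.5, -1.5]
grip_width: 0.211
grip_force: 30.0
```

Run:
```python
from h import *
go(.6465,-.0292,.067,94.2)
C=cam("wrist"); w=robot.capture("wrist"); cv2.imwrite("pics/w7.png",w[:,:,::-1]); np.savez("w7.npz",K=C[0],R=C[1],t=C[2])
```

```text
t 12.2 pos [ 0.6436 -0.0293  0.1277] yaw 93.76 q7 -0.41 -> delta [-0.01  0.32  6.07] twist -0.4
```

View pics/w7.png

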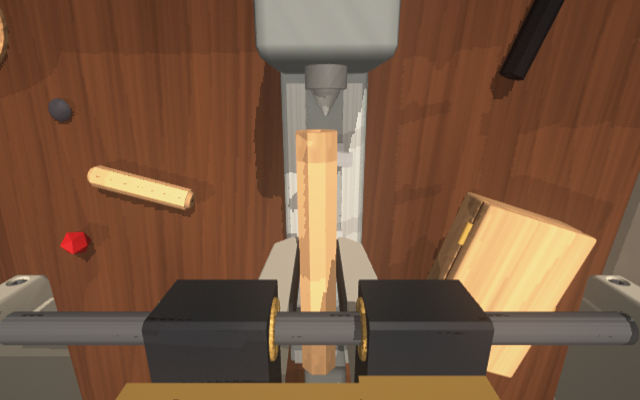

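Head tip is at pixel (325,115), the blank's leading end at (318,131), and the cone base edges at (305,75)–(346,75).

Run:
```python
from h import *
d=np.load("w7.npz");C=(d['K'],d['R'],d['t'])
h=plane(C,(325.5,115.5),.095);print("headtip",h)
print("cone base",plane(C,(306,88),.095),plane(C,(345.5,88),.095))
e=plane(C,(318,132),.161); print("bar end",e)
for a in ((282,100),(366,100),(286,235),(362,235)): print("bed edge",plane(C,a,.034))
p,R=pose(); print("bar end rel tcp",np.linalg.norm((e-p)[:2]))
```

```text
headtip [0.64314403 0.04439376 0.095     ]
cone base [0.62892551 0.06114944 0.095     ] [0.65508631 0.06287989 0.095     ]
bar end [0.63867141 0.03888346 0.161     ]
bed edge [0.60640921 0.05241445 0.034     ]
bed edge [0.67798294 0.0571624  0.034     ]
bed edge [ 0.61446072 -0.07228132  0.034     ]
bed edge [ 0.68796077 -0.06722545  0.034     ]
bar end rel tcp 0.06785993487921005
```

Request:
send_rows(
  commands=[
    {"delta_pos":[0,0.45,0],"twist":-0.4},
    {"delta_pos":[0,0.45,0],"twist":-0.4},
    {"delta_pos":[0,0.45,2],"twist":-0.4},
    {"delta_pos":[0,0.45,4],"twist":-0.4},
    {"delta_pos":[0,0.45,5.5],"twist":-0.4},
    {"delta_pos":[0,0.45,6.2],"twist":-0.4},
    {"delta_pos":[0,0.45,6.4],"twist":-0.4},
    {"delta_pos":[0,0.45,6.4],"twist":-0.4},
  ],
)

```text
t: 12.92
tcp_pos: [0.6503, -0.029, 0.0664]
ee_rot: [-0.0, 0.68, 0.733, 0.0]
force: [-1.0, 0.3, 0.0]
grip_width: 0.207
grip_force: 30.0
```

Request:
send_rows(
  commands=[
    {"delta_pos":[0,0,0.2],"twist":0},
    {"delta_pos":[0,0,0.3],"twist":0},
    {"delta_pos":[0,0,0.3],"twist":0},
  ],
)

```text
t: 13.17
tcp_pos: [0.6506, -0.0294, 0.0638]
ee_rot: [0.0, 0.68, 0.733, 0.0]
force: [0.6, 0.4, -0.2]
grip_width: 0.21
grip_force: 30.0
```

Request:
send_rows(
  commands=[
    {"delta_pos":[0,-0.2,0.1],"twist":0},
    {"delta_pos":[0,-0.2,0.25],"twist":0},
    {"delta_pos":[0,-0.2,0.35],"twist":0},
    {"delta_pos":[0,-0.2,0.35],"twist":0},
  ],
)

```text
t: 13.5
tcp_pos: [0.649, -0.0295, 0.0605]
ee_rot: [0.001, 0.68, 0.733, 0.001]
force: [0.3, 0.5, 4.7]
grip_width: 0.214
grip_force: 30.0
```

Request:
send_rows(
  commands=[
    {"delta_pos":[0,0,0.1],"twist":0},
    {"delta_pos":[0,0,0.2],"twist":0},
    {"delta_pos":[0,0,0.2],"twist":0},
  ],
)

```text
t: 13.75
tcp_pos: [0.6492, -0.0294, 0.0601]
ee_rot: [0.001, 0.68, 0.733, 0.001]
force: [-4.7, -0.5, 20.1]
grip_width: 0.21
grip_force: 30.0
```

Request:
send_rows(
  commands=[
    {"delta_pos":[0,0,-0.2],"twist":0},
    {"delta_pos":[0,0,-0.2],"twist":0},
    {"delta_pos":[0,0,-0.2],"twist":0},
    {"delta_pos":[0,0,-0.2],"twist":0},
    {"delta_pos":[0,0,-0.2],"twist":0},
    {"delta_pos":[0,0,-2],"twist":0},
    {"delta_pos":[0,0,-5],"twist":0},
    {"delta_pos":[0,0,-8],"twist":0},
    {"delta_pos":[0,0,-8],"twist":0},
    {"delta_pos":[0,0,-8],"twist":0},
  ],
  claw=6,
)

```text
t: 14.58
tcp_pos: [0.6492, -0.0295, 0.1391]
ee_rot: [0.001, 0.68, 0.733, 0.001]
force: [0.5, -0.1, -0.8]
grip_width: 0.642
grip_force: 0.0
```

Run:
```python
from h import *
go(.6585,-.166,.12,94.1)
C=cam("wrist"); w=robot.capture("wrist"); cv2.imwrite("pics/w8.png",w[:,:,::-1]); np.savez("w8.npz",K=C[0],R=C[1],t=C[2])
m=oak(w)
for r,a in blobs(m,150): print(np.round(cv2.boxPoints(r)).tolist(),a)
for r,a in blobs(m,150):
    if 280<r[0][0]<360:
        for b in cv2.boxPoints(r): print(plane(C,b,.10).round(4))
print("head tip proj",proj(C,(.6431,.0444,.095)),"rest axis",proj(C,(.6455,0,.092)))
```

```text
t 14.58 pos [ 0.6492 -0.0295  0.1391] yaw 94.29 q7 -0.39 -> delta [-13.68  -0.1    1.92] twist 0.2
[[179.0, 357.0], [185.0, 301.0], [193.0, 302.0], [188.0, 358.0]] 170.0
[[438.0, 279.0], [461.0, 191.0], [581.0, 223.0], [557.0, 311.0]] 7722.5
[[85.0, 178.0], [90.0, 158.0], [191.0, 185.0], [185.0, 205.0]] 1960.0
[[304.0, 296.0], [304.0, 121.0], [331.0, 121.0], [331.0, 296.0]] 4403.0
[[0.0, 56.0], [0.0, 7.0], [6.0, 7.0], [6.0, 56.0]] 182.0
[ 0.6427 -0.1027  0.1   ]
[0.6337 0.0391 0.1   ]
[0.6527 0.0405 0.1   ]
[ 0.6651 -0.101   0.1   ]
head tip proj [317.84901972 113.95108472] rest axis [316.56922097 174.03724672]
```

Request:
send_rows(
  commands=[
    {"delta_pos":[-4,0,0],"twist":0},
    {"delta_pos":[-8,0,0],"twist":0},
    {"delta_pos":[-12,-0.1,0],"twist":0.2},
    {"delta_pos":[-13.7,-0.1,0],"twist":0.2},
    {"delta_pos":[-13.7,-0.1,0],"twist":0.2},
    {"delta_pos":[-13.7,-0.1,2],"twist":0.2},
    {"delta_pos":[-13.7,-0.1,4],"twist":0.2},
    {"delta_pos":[-13.7,-0.1,6],"twist":0.2},
    {"delta_pos":[-13.7,-0.1,7.3],"twist":0.2},
    {"delta_pos":[-13.7,-0.1,7.7],"twist":0.2},
    {"delta_pos":[-13.7,-0.1,7.7],"twist":0.2},
  ],
)

```text
t: 15.55
tcp_pos: [0.6566, -0.1653, 0.059]
ee_rot: [-0.001, 0.681, 0.732, -0.001]
force: [-0.4, 0.3, 0.6]
grip_width: 0.642
grip_force: 0.0
```

Request:
send_rows(
  commands=[
    {"delta_pos":[0,0,0],"twist":0},
    {"delta_pos":[0,0,0],"twist":0},
    {"delta_pos":[0,0,0],"twist":0},
    {"delta_pos":[0,0,0],"twist":0},
    {"delta_pos":[0,0,0],"twist":0},
  ],
  claw=2,
  grip_force=30,
)

```text
t: 15.97
tcp_pos: [0.6588, -0.1663, 0.0616]
ee_rot: [0.001, 0.681, 0.732, 0.001]
force: [4.5, 0.7, 3.0]
grip_width: 0.362
grip_force: 30.0
```

Request:
send_rows(
  commands=[
    {"delta_pos":[0.5,0,0],"twist":0},
    {"delta_pos":[1,0,0],"twist":0},
    {"delta_pos":[1.5,0,0],"twist":0},
    {"delta_pos":[2,0,0],"twist":0},
    {"delta_pos":[2.4,0,0],"twist":0},
    {"delta_pos":[2.8,0,0],"twist":0},
    {"delta_pos":[3.2,0,0],"twist":0},
    {"delta_pos":[3.5,0,0],"twist":0},
    {"delta_pos":[3.5,0,0],"twist":0},
  ],
)

```text
t: 16.72
tcp_pos: [0.6564, -0.1318, 0.0616]
ee_rot: [0.001, 0.681, 0.732, 0.001]
force: [4.2, -1.4, 1.3]
grip_width: 0.361
grip_force: 30.0
```

Request:
send_rows(
  commands=[
    {"delta_pos":[0.2,0,0],"twist":0},
    {"delta_pos":[0.4,0,0],"twist":0},
    {"delta_pos":[0.4,0,0],"twist":0},
    {"delta_pos":[0.4,0,0],"twist":0},
  ],
)

```text
t: 17.05
tcp_pos: [0.6561, -0.1282, 0.0616]
ee_rot: [0.001, 0.682, 0.732, 0.0]
force: [5.0, -2.5, 0.6]
grip_width: 0.364
grip_force: 30.0
```

Request:
send_rows(
  commands=[
    {"delta_pos":[0.15,0,0],"twist":0},
    {"delta_pos":[0.3,0,0],"twist":0},
    {"delta_pos":[0.3,0,0],"twist":0},
  ],
)

```text
t: 17.3
tcp_pos: [0.6559, -0.1255, 0.0616]
ee_rot: [0.001, 0.682, 0.732, 0.0]
force: [4.4, -3.0, 2.2]
grip_width: 0.363
grip_force: 30.0
```

Request:
send_rows(
  commands=[
    {"delta_pos":[0.1,0,0],"twist":0},
    {"delta_pos":[0.2,0,0],"twist":0},
    {"delta_pos":[0.2,0,0],"twist":0},
  ],
)

```text
t: 17.55
tcp_pos: [0.6559, -0.1247, 0.0616]
ee_rot: [0.002, 0.682, 0.731, 0.0]
force: [4.4, -6.3, 1.0]
grip_width: 0.361
grip_force: 30.0
```

Request:
send_rows(
  commands=[
    {"delta_pos":[0.1,0,0],"twist":0},
    {"delta_pos":[0.2,0,0],"twist":0},
    {"delta_pos":[0.2,0,0],"twist":0},
  ],
)

```text
t: 17.8
tcp_pos: [0.6558, -0.1243, 0.0616]
ee_rot: [0.002, 0.682, 0.731, -0.001]
force: [4.3, -9.8, 1.4]
grip_width: 0.365
grip_force: 30.0
```

Request:
send_rows(
  commands=[
    {"delta_pos":[0.2,0,0],"twist":0},
    {"delta_pos":[0.4,0,0],"twist":0},
    {"delta_pos":[0.4,0,0],"twist":0},
  ],
)

```text
t: 18.05
tcp_pos: [0.6558, -0.1235, 0.0616]
ee_rot: [0.004, 0.683, 0.73, -0.002]
force: [6.6, -17.4, 0.7]
grip_width: 0.365
grip_force: 30.0
```

Request:
send_rows(
  commands=[
    {"delta_pos":[0.3,0,0],"twist":0},
    {"delta_pos":[0.6,0,0],"twist":0},
    {"delta_pos":[0.6,0,0],"twist":0},
  ],
)

```text
t: 18.3
tcp_pos: [0.6557, -0.122, 0.0615]
ee_rot: [0.006, 0.684, 0.729, -0.003]
force: [8.8, -26.4, -0.1]
grip_width: 0.366
grip_force: 30.0
```

Run:
```python
from h import *
for n in("scene","side"):
    im=robot.capture(n); cv2.imwrite(f"pics/{n}9.png",im[:,:,::-1])
C=cam("side")
for X in ((.6431,.0444,.095),(.6476,-.0174,.095),(.6431+.0727*.124,.0444-.124,.095)): print(proj(C,X))
im=robot.capture("side")
for r,a in blobs(oak(im),40):
    if 200<r[0][0]<400 and r[0][1]>140: print(np.round(cv2.boxPoints(r),1).tolist(),a)
```

```text
[286.62511746 185.5254659 ]
[297.91159408 176.08608745]
[308.76624238 167.01200848]
[[269.70001220703125, 260.20001220703125], [273.20001220703125, 253.8000030517578], [299.8999938964844, 268.6000061035156], [296.29998779296875, 275.0]] 189.5
[[335.0, 253.0], [363.0, 253.0], [363.0, 276.0], [335.0, 276.0]] 502.0
[[328.0, 207.0], [332.5, 202.5], [350.5, 220.5], [346.0, 225.0]] 150.0
[[254.6999969482422, 154.60000610351562], [289.20001220703125, 126.0999984741211], [319.5, 163.0], [285.0, 191.39999389648438]] 1129.0
```

Request:
send_rows(
  commands=[
    {"delta_pos":[-1.0,0,0],"twist":0},
    {"delta_pos":[-1.0,0,0],"twist":0},
    {"delta_pos":[-1.0,0,0],"twist":0},
    {"delta_pos":[-1.0,0,0],"twist":0},
    {"delta_pos":[-1.0,0,-0.2],"twist":0},
    {"delta_pos":[-1.0,0,-3],"twist":0},
    {"delta_pos":[-1.0,0,-7],"twist":0},
    {"delta_pos":[-6,0,-11],"twist":0},
    {"delta_pos":[-6,0,-15],"twist":0},
    {"delta_pos":[-6,0,-18],"twist":0},
    {"delta_pos":[-6,0,-18],"twist":0},
    {"delta_pos":[-6,0,-18],"twist":0},
  ],
  claw=6,
)

```text
t: 19.45
tcp_pos: [0.6593, -0.1696, 0.244]
ee_rot: [0.002, 0.681, 0.732, 0.001]
force: [-1.1, 0.6, 0.0]
grip_width: 0.641
grip_force: 0.0
```

Run:
```python
from h import *
C=cam("wrist"); w=robot.capture("wrist"); np.savez("w10.npz",K=C[0],R=C[1],t=C[2])
p,R=pose();print(p)
h=proj(C,(.6431,.0444,.095));print(h,proj(C,(.6476,-.0174,.095)),proj(C,(.6585,-.166,.117)))
for r,a in blobs(oak(w),150):
    b=cv2.boxPoints(r); print(np.round(b).tolist(),a,[plane(C,x,.105)[:2].round(4).tolist() for x in b] if 250<r[0][0]<380 else '')
a=cv2.resize(w[0:250,240:400],None,fx=2.4,fy=2.4,interpolation=2)
s=robot.capture("side")[130:215,240:350]; s=cv2.resize(s,None,fx=3.7,fy=3.7,interpolation=2)
d=np.zeros((600,800,3),np.uint8); d[:600,:384]=a; d[:s.shape[0],390:390+s.shape[1]]=s
cv2.imwrite("pics/m10.png",d[:,:,::-1])
```

```text
[ 0.65808241 -0.16938614  0.24164512]
[317.12876091 -52.31611989] [317.16296582  24.81278638] [317.36549496 181.89270122]
[[347.0, 382.0], [374.0, 357.0], [387.0, 371.0], [360.0, 396.0]] 306.0 [[0.7178, -0.4376], [0.748, -0.3945], [0.7679, -0.4158], [0.7378, -0.4602]]
[[179.0, 357.0], [185.0, 301.0], [193.0, 302.0], [188.0, 358.0]] 171.0 
[[203.0, 243.0], [245.0, 241.0], [246.0, 252.0], [203.0, 254.0]] 214.0 
[[392.0, 191.0], [450.0, 50.0], [535.0, 85.0], [477.0, 226.0]] 12793.0 
[[120.0, 44.0], [125.0, 27.0], [209.0, 53.0], [204.0, 70.0]] 1333.0 
[[306.0, 0.0], [327.0, 0.0], [327.0, 102.0], [306.0, 102.0]] 2035.0 [[0.6362, -0.0001], [0.6552, 0.0013], [0.6624, -0.087], [0.6416, -0.0885]]
```

View pics/m10.png

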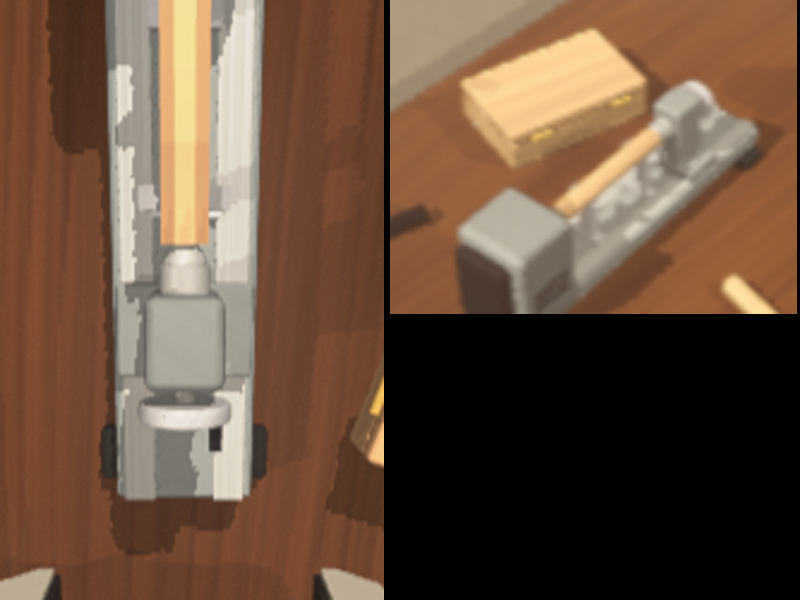

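The blank sits on the tail cone: its tail end is at crop (185,245) and it shows above the V-rests. The measured end (y≈−0.087) agrees with the seat. On to the selector, which is at "off" with its bar at about 54° in world, centre near (0.582, 0.3545).

Run:
```python
from h import *
go(.582,.3545,.20,234)
```

```text
t 19.55 pos [ 0.6573 -0.1693  0.2402] yaw 94.18 q7 -0.1 -> delta [52.79 -3.69  4.03] twist -139.8
```

Request:
send_rows(
  commands=[
    {"delta_pos":[4,0,0],"twist":-7},
    {"delta_pos":[8,0,0],"twist":-14},
    {"delta_pos":[12,0,0],"twist":-21},
    {"delta_pos":[16,-0.5,0],"twist":-28},
    {"delta_pos":[20,-1,0],"twist":-35},
    {"delta_pos":[24,-1,0],"twist":-42},
    {"delta_pos":[28,-1.5,0],"twist":-49},
    {"delta_pos":[32,-2,0],"twist":-56},
    {"delta_pos":[36,-2.5,0],"twist":-63},
    {"delta_pos":[40,-3,1],"twist":-70},
    {"delta_pos":[44,-3.5,2],"twist":-77},
    {"delta_pos":[48,-3.7,3],"twist":-84},
  ],
)

```text
t: 20.55
tcp_pos: [0.5843, 0.3079, 0.2086]
ee_rot: [-0.001, 0.013, 1.0, -0.001]
force: [0.6, 0.5, -0.2]
grip_width: 0.646
grip_force: 0.0
```

Run:
```python
from h import *
go(.582,.3545,.20,234)
```

```text
t 20.55 pos [0.5843 0.3079 0.2086] yaw 178.56 q7 0.39 -> delta [0.34 4.66 0.86] twist -55.4
```

Request:
send_rows(
  commands=[
    {"delta_pos":[0.3,2.5,0],"twist":-7},
    {"delta_pos":[0.3,4.6,0],"twist":-14},
    {"delta_pos":[0.3,4.6,0],"twist":-21},
    {"delta_pos":[0.3,4.6,0],"twist":-28},
    {"delta_pos":[0.3,4.6,0],"twist":-35},
    {"delta_pos":[0.3,4.6,0],"twist":-42},
    {"delta_pos":[0.3,4.6,0],"twist":-49},
    {"delta_pos":[0.3,4.6,0],"twist":-55.4},
    {"delta_pos":[0.3,4.6,0],"twist":-55.4},
    {"delta_pos":[0.3,4.6,0],"twist":-55.4},
  ],
)

```text
t: 21.38
tcp_pos: [0.584, 0.3521, 0.209]
ee_rot: [-0.001, -0.449, 0.893, 0.0]
force: [1.3, -0.0, 0.0]
grip_width: 0.645
grip_force: 0.0
```

Run:
```python
from h import *
go(.582,.3545,.036,234)
C=cam("wrist"); w=robot.capture("wrist"); cv2.imwrite("pics/w11.png",w[:,:,::-1]); np.savez("w11.npz",K=C[0],R=C[1],t=C[2])
h=cv2.cvtColor(w,cv2.COLOR_RGB2HSV); m=cv2.inRange(h,(0,0,190),(180,40,255))
c=max(cv2.findContours(m,cv2.RETR_EXTERNAL,cv2.CHAIN_APPROX_NONE)[0],key=cv2.contourArea)
r=cv2.minAreaRect(cv2.convexHull(c)); print(r,[plane(C,b,.048)[:2].round(4).tolist() for b in cv2.boxPoints(r)])
# dark marks inside the top
x,y,W,H=cv2.boundingRect(c); hull=np.zeros_like(m); cv2.fillConvexPoly(hull,cv2.convexHull(c),255)
dk=cv2.bitwise_and(cv2.inRange(h,(0,0,0),(180,255,110)),cv2.erode(hull,np.ones((7,7))))
for k in cv2.findContours(dk,cv2.RETR_EXTERNAL,cv2.CHAIN_APPROX_NONE)[0]:
    q=cv2.minAreaRect(k); a=cv2.contourArea(k)
    print(np.round(q[0],1),a,np.round(q[1],1),plane(C,q[0],.048 if a<60 else .074)[:2].round(4))
```

```text
t 21.38 pos [0.584  0.3521 0.209 ] yaw -126.6 q7 1.18 -> delta [-0.11  0.27 17.3 ] twist -0.6
((311.6097717285156, 183.51219177246094), (64.03124237060547, 73.08932495117188), 51.34019470214844) [[0.6344, 0.3182], [0.552, 0.3157], [0.5487, 0.3882], [0.6351, 0.3939]]
[319.  205.5] 0.0 [3. 0.] [0.6005 0.3792]
[304. 201.] 0.0 [0. 0.] [0.6112 0.3645]
[293. 187.] 0.0 [0. 0.] [0.6112 0.3437]
[291.  177.5] 0.0 [1. 0.] [0.6062 0.3336]
[292. 173.] 0.0 [0. 0.] [0.6021 0.3301]
[293.  168.5] 0.0 [1. 0.] [0.598  0.3267]
[322. 163.] 0.0 [0. 0.] [0.5682 0.3411]
[320. 163.] 0.0 [0. 0.] [0.57   0.3398]
[315.9 163. ] 0.5 [1.  4.1] [0.5737 0.3371]
```

Request:
send_rows(
  commands=[
    {"delta_pos":[-0.2,0.25,4],"twist":-0.6},
    {"delta_pos":[-0.2,0.25,8],"twist":-0.6},
    {"delta_pos":[-0.2,0.25,12],"twist":-0.6},
    {"delta_pos":[-0.2,0.25,14.5],"twist":-0.6},
    {"delta_pos":[-0.2,0.25,16.3],"twist":-0.6},
    {"delta_pos":[-0.2,0.25,17.2],"twist":-0.6},
    {"delta_pos":[-0.2,0.25,17.2],"twist":-0.6},
    {"delta_pos":[-0.2,0.25,17.2],"twist":-0.6},
  ],
  claw=4.5,
)

```text
t: 22.1
tcp_pos: [0.5844, 0.3558, 0.0397]
ee_rot: [0.0, -0.455, 0.891, 0.0]
force: [-0.6, 0.8, 0.6]
grip_width: 0.486
grip_force: 0.0
```

Request:
send_rows(
  commands=[
    {"delta_pos":[0,0,0],"twist":0},
    {"delta_pos":[0,0,0],"twist":0},
    {"delta_pos":[0,0,0],"twist":0},
    {"delta_pos":[0,0,0],"twist":0},
    {"delta_pos":[0,0,0],"twist":0},
    {"delta_pos":[0,0,0],"twist":0},
  ],
  claw=0,
  grip_force=15,
)

```text
t: 22.6
tcp_pos: [0.5842, 0.3552, 0.0391]
ee_rot: [0.0, -0.455, 0.891, 0.0]
force: [-0.2, -0.5, 3.0]
grip_width: 0.115
grip_force: 15.0
```

Run:
```python
from h import *
o=robot.observe();print(o['force'],o['wrist_torque'],o['grip_width']*93,o['grip_force']);go(.583,.355,.036,-15+180)
```

```text
[-0.17825659 -0.53565236  2.96667519] [-0.19612536 -0.23069614 -0.00836727] 10.663869322607633 14.998811781406403
t 22.6 pos [0.5842 0.3552 0.0391] yaw -125.9 q7 1.04 -> delta [0.09 0.08 0.31] twist 69.1
```

Request:
send_rows(
  commands=[
    {"delta_pos":[0,0,0],"twist":7},
    {"delta_pos":[0,0,0],"twist":14},
    {"delta_pos":[0,0,0],"twist":21},
    {"delta_pos":[0,0,0],"twist":28},
    {"delta_pos":[0,0,0],"twist":35},
    {"delta_pos":[0,0,0],"twist":42},
    {"delta_pos":[0,0,0],"twist":49},
    {"delta_pos":[0,0,0],"twist":56},
    {"delta_pos":[0,0,0],"twist":63},
    {"delta_pos":[0,0,0],"twist":69},
    {"delta_pos":[0,0,0],"twist":69},
    {"delta_pos":[0,0,0],"twist":69},
  ],
)

```text
t: 23.6
tcp_pos: [0.5845, 0.3531, 0.0389]
ee_rot: [0.0, 0.13, 0.992, -0.002]
force: [-0.3, -5.8, 5.0]
grip_width: 0.113
grip_force: 15.0
```

Run:
```python
from h import *
o=robot.observe();print(o['force'],o['wrist_torque'],o['grip_width']*93,o['grip_force']);go(.583,.355,.036,-15+180)
```

```text
[-0.26437967 -5.81737451  5.02231814] [-1.30078553e+00 -6.10259160e-02 -9.70810958e-04] 10.482377394585232 14.98678207397461
t 23.6 pos [0.5845 0.3531 0.0389] yaw 165.06 q7 -0.03 -> delta [0.19 0.14 0.29] twist 0.1
```

Request:
send_rows(
  commands=[
    {"delta_pos":[0,0,0],"twist":0},
    {"delta_pos":[0,0,0],"twist":0},
    {"delta_pos":[0,0,0],"twist":0},
    {"delta_pos":[0,0,-2],"twist":0},
    {"delta_pos":[0,0,-6],"twist":0},
    {"delta_pos":[0,0,-10],"twist":0},
    {"delta_pos":[0,0,-14],"twist":0},
    {"delta_pos":[0,0,-17],"twist":0},
    {"delta_pos":[0,0,-17],"twist":0},
    {"delta_pos":[0,0,-17],"twist":0},
  ],
  claw=5,
)

```text
t: 24.43
tcp_pos: [0.5847, 0.356, 0.2106]
ee_rot: [0.001, 0.129, 0.992, 0.001]
force: [-0.3, 0.0, -0.9]
grip_width: 0.541
grip_force: 0.0
```

Run:
```python
from h import *
w=robot.capture("wrist"); C=cam("wrist"); cv2.imwrite("pics/w12.png",w[:,:,::-1]); np.savez("w12.npz",K=C[0],R=C[1],t=C[2])
u=proj(C,(.583,.355,.06)).astype(int); print(u)
L=cv2.imread("pics/m10.png")
a=w[max(0,u[1]-60):u[1]+60,max(0,u[0]-60):u[0]+60]; a=cv2.resize(a,(400,400),interpolation=2)
s=robot.capture("side")[130:230,220:350]; s=cv2.resize(s,(390,300),interpolation=2)
d=np.zeros((400,800,3),np.uint8); d[:,:400]=a; d[:300,405:795]=s; cv2.imwrite("pics/m12.png",d[:,:,::-1])
for n in("scene","side","wrist"):
    im=robot.capture(n); C=cam(n)
    for r,a in blobs(oak(im)):
        c=plane(C,r[0],.012)
        if abs(c[1])>.5 or not .35<c[0]<.8 : continue
        b=cv2.boxPoints(r); q=[plane(C,x,.012) for x in b]
        (L,i)=max((np.linalg.norm(q[0]-q[k]),k) for k in(1,3))
        e=q[i]-q[0]; print(n,np.round(r[0]),a,c[:2].round(4),"L",L.round(3),"ang",np.degrees(np.arctan2(e[1],e[0])).round(1))
```

```text
[317 180]
scene [287. 201.] 337.0 [ 0.6315 -0.0653] L 0.157 ang 94.6
scene [337. 184.] 186.5 [ 0.4669 -0.0389] L 0.103 ang 169.7
scene [268. 120.] 171.0 [ 0.534  -0.3825] L 0.207 ang 86.1
side [285. 264.] 190.0 [0.4544 0.2456] L 0.105 ang -170.2
side [340. 214.] 125.0 [ 0.4643 -0.0381] L 0.101 ang 168.1
side [367. 169.] 69.5 [ 0.5388 -0.2959] L 0.073 ang -175.6
side [298. 176.] 197.0 [ 0.7097 -0.0807] L 0.164 ang -85.0
wrist [212. 329.] 536.0 [0.7669 0.1464] L 0.11 ang 154.7
wrist [200.  87.] 1772.5 [0.4524 0.2485] L 0.104 ang 9.7
```

View pics/m12.png

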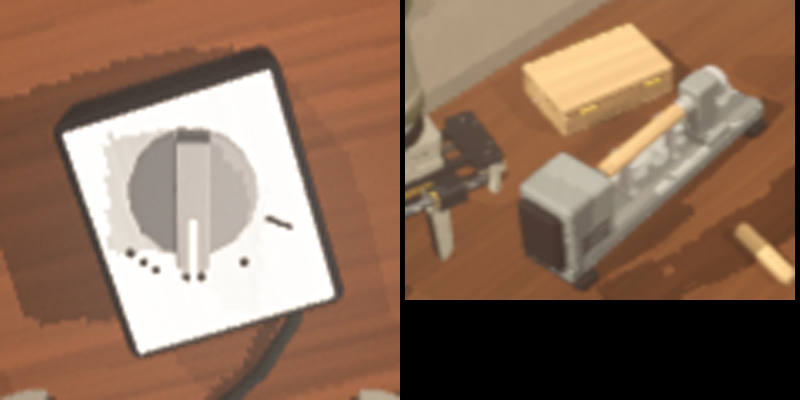

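The pointer sits on the two-dot mark at (193,275) in the crop, and the blank is still between the centres. Now the short blanks.

Run:
```python
from h import *
print("long centre",tri((cam("scene"),cam("side")),((287,201),(298,176))))
go(.4274,.2405,.05,189.2)
```

```text
long centre [ 0.64866235 -0.01846002  0.09357153]
t 24.68 pos [0.5838 0.3545 0.207 ] yaw 165.13 q7 0.12 -> delta [ 12.16 -15.01  15.75] twist -24.1
```

Request:
send_rows(
  commands=[
    {"delta_pos":[2.4,-3,0],"twist":-7},
    {"delta_pos":[4.8,-6,0],"twist":-14},
    {"delta_pos":[7.2,-9,3],"twist":-21},
    {"delta_pos":[9.6,-12,6],"twist":-24.1},
    {"delta_pos":[12.2,-15,8],"twist":-24.1},
    {"delta_pos":[12.2,-15,10],"twist":-24.1},
    {"delta_pos":[12.2,-15,10],"twist":-24.1},
    {"delta_pos":[12.2,-15,10],"twist":-24.1},
  ],
  claw=4.5,
)

```text
t: 25.35
tcp_pos: [0.4272, 0.241, 0.1079]
ee_rot: [-0.001, -0.081, 0.997, -0.001]
force: [-0.1, 0.4, 1.1]
grip_width: 0.483
grip_force: 0.0
```

```bash
cat >> h.py <<'E'
def shorts(z=.014):
    C=cam("wrist"); im=robot.capture("wrist")
    for r,a in blobs(oak(im),300):
        b=cv2.boxPoints(r); q=[plane(C,x,z) for x in b]; c=np.mean(q,0)
        (L,i)=max((np.linalg.norm(q[0]-q[k]),k) for k in(1,3)); W=min(np.linalg.norm(q[0]-q[k]) for k in(1,3))
        e=q[i]-q[0]; print(np.round(r[0]),a,c[:2].round(4),"L",L.round(3),"W",W.round(3),"ang",np.degrees(np.arctan2(e[1],e[0])).round(1))
E
python3 - <<'E'
from h import *
go(.4274,.2405,-.022,189.2); shorts()
E
```

```text
t 25.35 pos [0.4272 0.241  0.1079] yaw -170.74 q7 0.24 -> delta [-0.05 -0.04 12.99] twist 0.1
[323. 209.] 2665.0 [0.4422 0.2478] L 0.119 W 0.066 ang 158.6
[ 15. 192.] 2881.5 [ 0.4723 -0.0383] L 0.115 W 0.03 ang 168.2
[174.  44.] 8006.5 [0.3203 0.1043] L 0.086 W 0.067 ang 99.3
```

Request:
send_rows(
  commands=[
    {"delta_pos":[0,0,4],"twist":0},
    {"delta_pos":[0,0,8],"twist":0},
    {"delta_pos":[0,0,11],"twist":0},
    {"delta_pos":[0,0,12.5],"twist":0},
    {"delta_pos":[0,0,13],"twist":0},
    {"delta_pos":[0,0,13],"twist":0},
    {"delta_pos":[0,0,13],"twist":0},
  ],
)

```text
t: 25.98
tcp_pos: [0.4288, 0.2429, -0.0204]
ee_rot: [0.001, -0.08, 0.997, 0.001]
force: [-0.8, 0.4, -0.3]
grip_width: 0.486
grip_force: 0.0
```

Request:
send_rows(
  commands=[
    {"delta_pos":[0,0,0],"twist":0},
    {"delta_pos":[0,0,0],"twist":0},
    {"delta_pos":[0,0,0],"twist":0},
    {"delta_pos":[0,0,0],"twist":0},
    {"delta_pos":[0,0,0],"twist":0},
    {"delta_pos":[0,0,0],"twist":0},
    {"delta_pos":[0,0,0],"twist":0},
  ],
  claw=0.5,
  grip_force=30,
)

```text
t: 26.57
tcp_pos: [0.4282, 0.2414, -0.0207]
ee_rot: [0.001, -0.08, 0.997, -0.0]
force: [-0.4, -0.9, 7.8]
grip_width: 0.211
grip_force: 29.9
```

Request:
send_rows(
  commands=[
    {"delta_pos":[0,0,-2],"twist":0},
    {"delta_pos":[0,0,-6],"twist":0},
    {"delta_pos":[0,0,-10],"twist":0},
    {"delta_pos":[0,0,-14],"twist":0},
    {"delta_pos":[0,4,-16],"twist":5},
    {"delta_pos":[0,8,-16],"twist":11.5},
    {"delta_pos":[0,12,-16],"twist":11.5},
    {"delta_pos":[0,16,-16],"twist":11.5},
    {"delta_pos":[0,20,-16],"twist":11.5},
    {"delta_pos":[0,24,-16],"twist":11.5},
    {"delta_pos":[0,28,-16],"twist":11.5},
    {"delta_pos":[0,32,-16],"twist":11.5},
  ],
)

```text
t: 27.57
tcp_pos: [0.3759, 0.5589, 0.1386]
ee_rot: [-0.0, 0.02, 1.0, -0.0]
force: [0.5, -0.6, -0.1]
grip_width: 0.206
grip_force: 29.9
```

Run:
```python
from h import *
go(.389,-.414,.14,177.7); print(robot.observe()['grip_width'])
```

```text
t 27.57 pos [0.3759 0.5589 0.1386] yaw 177.72 q7 -0.16 -> delta [-5.180e+00 -9.716e+01 -9.000e-02] twist 0.0
0.20630945648897284
```

Request:
send_rows(
  commands=[
    {"delta_pos":[-1,-4,0],"twist":0},
    {"delta_pos":[-2,-8,0],"twist":0},
    {"delta_pos":[-3,-12,0],"twist":0},
    {"delta_pos":[-4,-16,0],"twist":0},
    {"delta_pos":[-5,-20,0],"twist":0},
    {"delta_pos":[-6,-24,0],"twist":0},
    {"delta_pos":[-7,-28,0],"twist":0},
    {"delta_pos":[-8,-32,0],"twist":0},
    {"delta_pos":[-9,-36,0],"twist":0},
    {"delta_pos":[-9.5,-40,0],"twist":0},
    {"delta_pos":[-10,-44,0],"twist":0},
    {"delta_pos":[-10,-48,0],"twist":0},
  ],
)

```text
t: 28.57
tcp_pos: [0.4577, 0.0717, 0.1388]
ee_rot: [0.0, 0.02, 1.0, 0.0]
force: [2.0, -0.1, -0.4]
grip_width: 0.205
grip_force: 29.9
```

Request:
send_rows(
  commands=[
    {"delta_pos":[0,-4,0],"twist":0},
    {"delta_pos":[0,-8,0],"twist":0},
    {"delta_pos":[0,-12,0],"twist":0},
    {"delta_pos":[0,-16,0],"twist":0},
    {"delta_pos":[0,-20,0],"twist":0},
    {"delta_pos":[1,-24,0],"twist":0},
    {"delta_pos":[2,-28,0],"twist":0},
    {"delta_pos":[3,-32,0],"twist":0},
    {"delta_pos":[3.8,-36,0],"twist":0},
    {"delta_pos":[4.5,-40,0],"twist":0},
    {"delta_pos":[5,-44,0],"twist":0},
    {"delta_pos":[5,-46,0],"twist":0},
  ],
)

```text
t: 29.57
tcp_pos: [0.3861, -0.3891, 0.1381]
ee_rot: [-0.001, 0.023, 1.0, -0.0]
force: [0.1, 0.5, 0.0]
grip_width: 0.21
grip_force: 29.9
```

Run:
```python
from h import *
go(.389,-.414,.14,177.7); print(robot.observe()['grip_width'],robot.observe()['joint_positions'].round(2))
C=cam("wrist"); w=robot.capture("wrist"); cv2.imwrite("pics/w13.png",w[:,:,::-1]); np.savez("w13.npz",K=C[0],R=C[1],t=C[2])
for y,x in((-.317,.5032),(-.368,.5009),(-.4185,.4993)): print(proj(C,(x,y,.048)).round(),proj(C,(x+.065,y,.048)).round())
```

```text
t 29.57 pos [ 0.3861 -0.3891  0.1381] yaw 177.39 q7 1.43 -> delta [-0.4  -2.47 -0.19] twist -0.3
0.20952719275885195 [ 1.37  0.67 -1.05  2.02  0.76  0.91  1.43]
[393. 303.] [392. 355.]
[343. 303.] [345. 355.]
[294. 304.] [298. 355.]
```

Request:
send_rows(
  commands=[
    {"delta_pos":[-2,3,-4],"twist":-0.3},
    {"delta_pos":[-5,6,-8],"twist":-0.3},
    {"delta_pos":[-8,9,-8],"twist":-0.3},
    {"delta_pos":[-11,12,-8],"twist":-0.3},
    {"delta_pos":[-11,15,-8],"twist":-0.3},
    {"delta_pos":[-11,15,-8],"twist":-0.3},
    {"delta_pos":[-11,15,-8],"twist":-0.3},
    {"delta_pos":[-11,15,-8],"twist":-0.3},
  ],
)

```text
t: 30.28
tcp_pos: [0.5046, -0.2379, 0.2186]
ee_rot: [-0.0, 0.016, 1.0, -0.0]
force: [-0.4, -0.3, -1.2]
grip_width: 0.211
grip_force: 29.9
```

Run:
```python
from h import *
go(.389,-.414,.14,177.7)
C=cam("wrist"); w=robot.capture("wrist"); cv2.imwrite("pics/w14.png",w[:,:,::-1]); np.savez("w14.npz",K=C[0],R=C[1],t=C[2])
for y,x in((-.317,.5032),(-.368,.5009),(-.4185,.4993)): print(proj(C,(x,y,.048)).round(),proj(C,(x+.065,y,.048)).round())
h=cv2.cvtColor(w,cv2.COLOR_RGB2HSV); m=cv2.inRange(h,(0,0,140),(180,40,255))
x0,x1,y0,y1=20,290,130,300
mm=np.zeros_like(m); mm[y0:y1,x0:x1]=m[y0:y1,x0:x1]
for c in cv2.findContours(mm,cv2.RETR_EXTERNAL,cv2.CHAIN_APPROX_NONE)[0]:
    if cv2.contourArea(c)>150:
        r=cv2.minAreaRect(c); print(np.round(r[0]),np.round(r[1]),cv2.contourArea(c),[plane(C,b,.048)[:2].round(4).tolist() for b in cv2.boxPoints(r)])
        print("  poly",[ (p[0].tolist(),plane(C,p[0],.048)[:2].round(4).tolist()) for p in cv2.approxPolyDP(c,2.5,True)])
```

```text
t 30.28 pos [ 0.5046 -0.2379  0.2186] yaw 178.14 q7 1.23 -> delta [ 10.98 -17.97   7.88] twist 0.4
[250. 178.] [255. 230.]
[206. 177.] [213. 229.]
[163. 177.] [172. 229.]
[255. 203.] [57. 26.] 1347.0 [[0.4998, -0.3281], [0.4987, -0.2978], [0.5698, -0.2988], [0.5711, -0.3308]]
  poly [([247, 175], [0.4995, -0.3199]), ([246, 179], [0.5042, -0.3215]), ([241, 179], [0.504, -0.3274]), ([244, 231], [0.5693, -0.3304]), ([265, 231], [0.5701, -0.3046]), ([268, 223], [0.5597, -0.3001]), ([266, 176], [0.5013, -0.2979])]
[215. 203.] [58. 29.] 1479.0 [[0.4989, -0.3781], [0.4962, -0.3443], [0.5679, -0.3448], [0.571, -0.3805]]
  poly [([207, 175], [0.498, -0.3664]), ([206, 179], [0.5027, -0.3682]), ([198, 179], [0.5024, -0.3775]), ([203, 229], [0.5651, -0.3803]), ([225, 231], [0.5686, -0.3537]), ([229, 224], [0.5595, -0.3477]), ([226, 175], [0.4987, -0.3443])]
[174. 204.] [59. 31.] 1596.5 [[0.4981, -0.4279], [0.4943, -0.3912], [0.567, -0.3926], [0.5714, -0.4314]]
  poly [([155, 179], [0.5008, -0.4277]), ([163, 231], [0.5662, -0.4297]), ([184, 232], [0.5683, -0.4042]), ([191, 221], [0.5542, -0.3934]), ([185, 175], [0.4972, -0.392])]
```

Request:
send_rows(
  commands=[
    {"delta_pos":[0,-2,0],"twist":0.4},
    {"delta_pos":[0,-3.7,0],"twist":0.4},
    {"delta_pos":[0,-3.7,0],"twist":0.4},
    {"delta_pos":[0,-3.7,0],"twist":0.4},
    {"delta_pos":[0,-3.7,0],"twist":0.4},
  ],
)

```text
t: 30.75
tcp_pos: [0.5028, -0.2759, 0.2184]
ee_rot: [-0.0, 0.022, 1.0, 0.0]
force: [-0.2, 0.9, -0.1]
grip_width: 0.21
grip_force: 29.9
```

```bash
cat > tubes.py <<'E'
from h import *
go(.389,-.314,.14,177.7)
C=cam("wrist"); w=robot.capture("wrist"); cv2.imwrite("pics/w15.png",w[:,:,::-1]); np.savez("w15.npz",K=C[0],R=C[1],t=C[2])
g=cv2.GaussianBlur(w,(3,3),0); h=cv2.cvtColor(g,cv2.COLOR_RGB2HSV)
for z,x in ((.048,.515),(.048,.55)):
    a=proj(C,(x,-.25,z)); b=proj(C,(x,-.45,z)); n=400
    l=np.linspace(a,b,n); S=h[l[:,1].round().astype(int),l[:,0].round().astype(int)]
    white=(S[:,1]<45)&(S[:,2]>130); ed=np.flatnonzero(np.diff(white.astype(int)))
    print(x,"edges y",[(round(-.25-.2*(i+.5)/n,4),'in' if white[i+1] else 'out') for i in ed])
E
python3 tubes.py
```

```text
t 30.75 pos [ 0.5028 -0.2759  0.2184] yaw 177.52 q7 1.28 -> delta [11.2  -4.31  7.85] twist -0.2
0.515 edges y [(np.float64(-0.3012), 'in'), (np.float64(-0.3282), 'out'), (np.float64(-0.3472), 'in'), (np.float64(-0.3792), 'out'), (np.float64(-0.3942), 'in'), (np.float64(-0.4288), 'out')]
0.55 edges y [(np.float64(-0.3022), 'in'), (np.float64(-0.3302), 'out'), (np.float64(-0.3482), 'in'), (np.float64(-0.3798), 'out'), (np.float64(-0.3952), 'in'), (np.float64(-0.4292), 'out')]
```

Run:
```python
from h import *
go(.4035,-.3102,.0033,177.7)
```

```text
t 30.8 pos [ 0.5031 -0.2753  0.2186] yaw 177.59 q7 1.28 -> delta [ 9.79 -3.91 21.53] twist -0.1
```

Request:
send_rows(
  commands=[
    {"delta_pos":[4,-1.2,0],"twist":-0.2},
    {"delta_pos":[8,-2.5,0],"twist":-0.2},
    {"delta_pos":[9.8,-3.8,0],"twist":-0.2},
    {"delta_pos":[9.8,-3.8,4],"twist":-0.2},
    {"delta_pos":[9.8,-3.8,8],"twist":-0.2},
    {"delta_pos":[9.8,-3.8,12],"twist":-0.2},
    {"delta_pos":[9.8,-3.8,16],"twist":-0.2},
    {"delta_pos":[9.8,-3.8,19],"twist":-0.2},
    {"delta_pos":[9.8,-3.8,21.2],"twist":-0.2},
    {"delta_pos":[9.8,-3.8,21.5],"twist":-0.2},
    {"delta_pos":[9.8,-3.8,21.5],"twist":-0.2},
    {"delta_pos":[9.8,-3.8,21.5],"twist":-0.2},
  ],
)

```text
t: 31.8
tcp_pos: [0.4048, -0.309, 0.0047]
ee_rot: [0.0, 0.019, 1.0, -0.0]
force: [0.1, -0.2, 0.7]
grip_width: 0.211
grip_force: 29.9
```

Run:
```python
from h import *
go(.4035,-.3102,.0033,177.7)
```

```text
t 31.8 pos [ 0.4048 -0.309   0.0047] yaw 177.86 q7 1.0 -> delta [ 0.12 -0.12  0.14] twist 0.2
```

Request:
send_rows(
  commands=[
    {"delta_pos":[0,-0.12,0.14],"twist":0.2},
    {"delta_pos":[0,-0.12,0.14],"twist":0.2},
    {"delta_pos":[-0.7,-0.12,0.14],"twist":0.2},
    {"delta_pos":[-1.3,-0.12,0.14],"twist":0.2},
    {"delta_pos":[-1.9,-0.12,0.14],"twist":0.2},
    {"delta_pos":[-2.4,-0.12,0.14],"twist":0.2},
    {"delta_pos":[-2.8,-0.12,0.14],"twist":0.2},
    {"delta_pos":[-2.8,-0.12,0.14],"twist":0.2},
  ],
)

```text
t: 32.47
tcp_pos: [0.4334, -0.3114, 0.0024]
ee_rot: [0.0, 0.021, 1.0, 0.0]
force: [-0.2, 0.7, 0.5]
grip_width: 0.207
grip_force: 29.9
```

Run:
```python
from h import *
o=robot.observe();print(o['force'],o['wrist_torque']);go(.4035+.1-.014,-.3147-(.4895-.515)*.04,.0033,177.7)
```

```text
[-0.23103328  0.66956168  0.4959943 ] [ 0.0904686  -0.13677655  0.00308344]
t 32.47 pos [ 0.4334 -0.3114  0.0024] yaw 177.63 q7 1.01 -> delta [-5.62  0.   -0.09] twist -0.1
```

Request:
send_rows(
  commands=[
    {"delta_pos":[-0.7,0,-0.05],"twist":-0.1},
    {"delta_pos":[-1.4,0,-0.05],"twist":-0.1},
    {"delta_pos":[-2.1,0,-0.05],"twist":-0.1},
    {"delta_pos":[-2.8,0,-0.05],"twist":-0.1},
    {"delta_pos":[-3.4,0,-0.05],"twist":-0.1},
    {"delta_pos":[-4,0,-0.05],"twist":-0.1},
    {"delta_pos":[-4.4,0,-0.05],"twist":-0.1},
    {"delta_pos":[-4.4,0,-0.05],"twist":-0.1},
  ],
)

```text
t: 33.13
tcp_pos: [0.4772, -0.3133, 0.0029]
ee_rot: [0.0, 0.02, 1.0, 0.0]
force: [0.6, -0.2, -0.3]
grip_width: 0.212
grip_force: 29.9
```

Request:
send_rows(
  commands=[
    {"delta_pos":[-0.3,0,0],"twist":0},
    {"delta_pos":[-0.6,0,0],"twist":0},
    {"delta_pos":[-0.8,0,0],"twist":0},
    {"delta_pos":[-0.8,0,0],"twist":0},
  ],
)

```text
t: 33.47
tcp_pos: [0.4844, -0.3137, 0.0029]
ee_rot: [0.0, 0.02, 1.0, 0.0]
force: [0.6, 0.6, -0.0]
grip_width: 0.213
grip_force: 29.9
```

Request:
send_rows(
  commands=[
    {"delta_pos":[-0.2,0,0],"twist":0},
    {"delta_pos":[-0.4,0,0],"twist":0},
    {"delta_pos":[-0.4,0,0],"twist":0},
  ],
)

```text
t: 33.72
tcp_pos: [0.4884, -0.3139, 0.0029]
ee_rot: [0.0, 0.02, 1.0, -0.0]
force: [0.9, -0.9, -0.3]
grip_width: 0.211
grip_force: 29.9
```

Request:
send_rows(
  commands=[
    {"delta_pos":[-0.2,0,0],"twist":0},
    {"delta_pos":[-0.4,0,0],"twist":0},
    {"delta_pos":[-0.4,0,0],"twist":0},
  ],
)

```text
t: 33.97
tcp_pos: [0.4925, -0.314, 0.0029]
ee_rot: [0.0, 0.02, 1.0, 0.0]
force: [0.4, -0.3, 0.2]
grip_width: 0.211
grip_force: 29.9
```

Request:
send_rows(
  commands=[
    {"delta_pos":[-0.1,0,0],"twist":0},
    {"delta_pos":[-0.2,0,0],"twist":0},
    {"delta_pos":[-0.2,0,0],"twist":0},
  ],
)

```text
t: 34.22
tcp_pos: [0.4929, -0.3141, 0.0025]
ee_rot: [-0.001, 0.02, 1.0, -0.0]
force: [-4.1, 0.4, 0.2]
grip_width: 0.213
grip_force: 29.9
```

Request:
send_rows(
  commands=[
    {"delta_pos":[-0.2,0,0],"twist":0},
    {"delta_pos":[-0.4,0,0],"twist":0},
    {"delta_pos":[-0.4,0,0],"twist":0},
  ],
)

```text
t: 34.47
tcp_pos: [0.493, -0.3144, 0.0017]
ee_rot: [-0.005, 0.02, 1.0, -0.0]
force: [-12.6, 1.5, 4.2]
grip_width: 0.208
grip_force: 29.9
```

Request:
send_rows(
  commands=[
    {"delta_pos":[0.4,0,0],"twist":0},
    {"delta_pos":[0.4,0,0],"twist":0},
    {"delta_pos":[0.4,0,0],"twist":0},
    {"delta_pos":[0.4,0,0],"twist":0},
    {"delta_pos":[0.4,0,-4],"twist":0},
    {"delta_pos":[0.4,0,-8],"twist":0},
    {"delta_pos":[0.4,0,-12],"twist":0},
    {"delta_pos":[0.4,0,-16],"twist":0},
    {"delta_pos":[0.4,0,-19],"twist":0},
    {"delta_pos":[0.4,0,-19],"twist":0},
    {"delta_pos":[0.4,0,-19],"twist":0},
  ],
  claw=4,
)

```text
t: 35.38
tcp_pos: [0.4952, -0.3146, 0.1947]
ee_rot: [0.002, 0.02, 1.0, -0.001]
force: [-0.1, 0.2, -0.2]
grip_width: 0.428
grip_force: 0.0
```

Run:
```python
from h import *
p,R=pose();print(p)
C=cam("wrist"); w=robot.capture("wrist"); cv2.imwrite("pics/w16.png",w[:,:,::-1])
m=oak(w)
for r,a in blobs(m,80): print(np.round(r[0]),np.round(r[1]),a,[plane(C,b,.042)[:2].round(4).tolist() for b in cv2.boxPoints(r)])
im=robot.capture("scene");S=cam("scene")
for r,a in blobs(oak(im),30):
    c=plane(S,r[0],.03)
    if .35<c[0]<.75 and abs(c[1])<.5: print("scene",np.round(r[0],1),a,c.round(3))
im=robot.capture("side");S=cam("side")
for r,a in blobs(oak(im),30):
    c=plane(S,r[0],.03)
    if .35<c[0]<.75 and abs(c[1])<.5: print("side",np.round(r[0],1),a,c.round(3))
go(.4387,-.033,.1,168.3)
```

```text
[ 0.49520212 -0.31456237  0.19467107]
[ 83. 358.] [12. 12.] 94.0 [[0.7338, -0.6509], [0.7153, -0.6408], [0.7221, -0.6272], [0.7407, -0.6371]]
[408. 336.] [ 5. 45.] 109.0 [[0.7448, -0.208], [0.6739, -0.2109], [0.6741, -0.2046], [0.7451, -0.2013]]
[229. 324.] [ 9. 53.] 235.5 [[0.719, -0.4552], [0.641, -0.428], [0.6446, -0.4176], [0.723, -0.4443]]
[ 72. 305.] [51. 14.] 365.5 [[0.6365, -0.6625], [0.6194, -0.6501], [0.6534, -0.6002], [0.6714, -0.6122]]
[311. 251.] [57.  6.] 302.0 [[0.584, -0.3598], [0.5761, -0.3592], [0.5787, -0.2917], [0.5866, -0.2918]]
[230. 251.] [ 6. 43.] 250.0 [[0.5728, -0.447], [0.5747, -0.396], [0.5826, -0.3968], [0.5806, -0.4481]]
[301. 213.] [45. 10.] 118.5 [[0.506, -0.341], [0.5059, -0.3294], [0.5605, -0.33], [0.5606, -0.3421]]
[272. 187.] [54. 61.] 370.5 [[0.4939, -0.4107], [0.458, -0.3517], [0.5092, -0.3212], [0.5485, -0.3817]]
[324. 196.] [78. 29.] 977.5 [[0.469, -0.3232], [0.4702, -0.2918], [0.5619, -0.2937], [0.5606, -0.3276]]
[556. 139.] [18. 95.] 1497.0 [[0.5047, -0.0796], [0.4122, -0.0599], [0.4191, -0.0417], [0.5127, -0.06]]
scene [286.8 200.6] 325.5 [ 0.635 -0.055  0.03 ]
scene [336.7 183.8] 251.5 [ 0.474 -0.029  0.03 ]
scene [266.7 126.6] 264.5 [ 0.556 -0.345  0.03 ]
side [339.3 213.8] 150.0 [ 0.456 -0.026  0.03 ]
side [380.5 167.5] 45.0 [ 0.493 -0.321  0.03 ]
side [366.9 168.8] 65.5 [ 0.528 -0.279  0.03 ]
side [298.3 176.1] 186.5 [ 0.696 -0.067  0.03 ]
side [371.7 149.3] 32.0 [ 0.585 -0.387  0.03 ]
t 35.53 pos [ 0.4934 -0.3141  0.1916] yaw 177.71 q7 1.33 -> delta [ 6.57 27.87  9.19] twist 9.4
```

Request:
send_rows(
  commands=[
    {"delta_pos":[1,4,0],"twist":5},
    {"delta_pos":[2,8,0],"twist":9.4},
    {"delta_pos":[3,12,2],"twist":9.4},
    {"delta_pos":[4,16,4],"twist":9.4},
    {"delta_pos":[5,20,6],"twist":9.4},
    {"delta_pos":[6,24,8],"twist":9.4},
    {"delta_pos":[6.6,27.9,9.2],"twist":9.4},
    {"delta_pos":[6.6,27.9,9.2],"twist":9.4},
    {"delta_pos":[6.6,27.9,9.2],"twist":9.4},
    {"delta_pos":[6.6,27.9,9.2],"twist":9.4},
  ],
  claw=4.5,
)

```text
t: 36.37
tcp_pos: [0.4384, -0.0318, 0.0999]
ee_rot: [-0.001, 0.1, 0.995, 0.0]
force: [0.3, -0.1, 0.5]
grip_width: 0.486
grip_force: 0.0
```

Run:
```python
from h import *
go(.4377,-.0328,-.021,168.2)
C=cam("wrist"); im=robot.capture("wrist"); m=oak(im); 
# visible part of the blank: row-wise centre
for v in range(150,245,12):
    u=np.flatnonzero(m[v,270:370])+270
    if len(u): print(v,u.min(),u.max(),plane(C,(u.mean(),v),.017)[:2].round(4))
print(robot.observe()['joint_positions'].round(2))
```

```text
t 36.37 pos [ 0.4384 -0.0318  0.0999] yaw 168.51 q7 0.45 -> delta [ 0.02 -0.11 12.09] twist 0.3
174 311 321 [ 0.4158 -0.028 ]
186 304 334 [ 0.4264 -0.0305]
198 304 326 [ 0.437 -0.034]
210 304 348 [ 0.4488 -0.033 ]
222 304 326 [ 0.4595 -0.0391]
234 304 326 [ 0.4713 -0.0409]
[ 0.6   0.57 -0.92  2.28  0.79  0.65  0.45]
```

Request:
send_rows(
  commands=[
    {"delta_pos":[0,-0.1,4],"twist":0.3},
    {"delta_pos":[0,-0.1,8],"twist":0.3},
    {"delta_pos":[0,-0.1,10.5],"twist":0.3},
    {"delta_pos":[0,-0.1,11.8],"twist":0.3},
    {"delta_pos":[0,-0.1,12.1],"twist":0.3},
    {"delta_pos":[0,-0.1,12.1],"twist":0.3},
    {"delta_pos":[0,-0.1,12.1],"twist":0.3},
  ],
)

```text
t: 37.0
tcp_pos: [0.4393, -0.0345, -0.0198]
ee_rot: [0.0, 0.105, 0.994, -0.0]
force: [0.4, 0.2, -0.1]
grip_width: 0.481
grip_force: 0.0
```

Request:
send_rows(
  commands=[
    {"delta_pos":[0,0,0],"twist":0},
    {"delta_pos":[0,0,0],"twist":0},
    {"delta_pos":[0,0,0],"twist":0},
    {"delta_pos":[0,0,0],"twist":0},
    {"delta_pos":[0,0,0],"twist":0},
    {"delta_pos":[0,0,0],"twist":0},
    {"delta_pos":[0,0,0],"twist":0},
  ],
  claw=0.5,
  grip_force=30,
)

```text
t: 37.58
tcp_pos: [0.4393, -0.0339, -0.0197]
ee_rot: [0.0, 0.104, 0.995, -0.0]
force: [0.0, -0.0, 7.5]
grip_width: 0.21
grip_force: 30.0
```

Run:
```python
from h import *
go(.40,-.4101,.10,177.7)
```

```text
t 37.58 pos [ 0.4393 -0.0339 -0.0197] yaw 168.01 q7 -0.0 -> delta [ -3.98 -37.62 -11.95] twist -9.7
```

Request:
send_rows(
  commands=[
    {"delta_pos":[0,0,-2],"twist":0},
    {"delta_pos":[0,0,-6],"twist":0},
    {"delta_pos":[0,0,-10],"twist":0},
    {"delta_pos":[-0.4,-3.5,-13],"twist":-5},
    {"delta_pos":[-0.8,-7.5,-13],"twist":-9.7},
    {"delta_pos":[-1.2,-11.5,-13],"twist":-9.7},
    {"delta_pos":[-1.7,-15.5,-13],"twist":-9.7},
    {"delta_pos":[-2.1,-19.5,-13],"twist":-9.7},
    {"delta_pos":[-2.5,-23.5,-13],"twist":-9.7},
    {"delta_pos":[-3,-27.5,-13],"twist":-9.7},
    {"delta_pos":[-3.4,-31.5,-13],"twist":-9.7},
    {"delta_pos":[-3.8,-35.5,-13],"twist":-9.7},
  ],
)

```text
t: 38.58
tcp_pos: [0.4013, -0.3911, 0.1098]
ee_rot: [-0.0, 0.02, 1.0, 0.0]
force: [0.8, 0.1, -0.0]
grip_width: 0.208
grip_force: 30.0
```

Run:
```python
from h import *
go(.40,-.4101,.0037,177.7); print(robot.observe()['grip_width'])
```

```text
t 38.58 pos [ 0.4013 -0.3911  0.1098] yaw 177.68 q7 1.43 -> delta [ 0.05 -1.9  10.61] twist -0.0
0.20826357395898062
```

Request:
send_rows(
  commands=[
    {"delta_pos":[0,-1.7,0],"twist":0},
    {"delta_pos":[0,-1.7,3],"twist":0},
    {"delta_pos":[0,-1.7,6],"twist":0},
    {"delta_pos":[0,-1.7,8],"twist":0},
    {"delta_pos":[0,-1.7,8],"twist":0},
    {"delta_pos":[0,-1.7,8],"twist":0},
  ],
)

```text
t: 39.08
tcp_pos: [0.4014, -0.4051, 0.0294]
ee_rot: [-0.001, 0.02, 1.0, 0.001]
force: [0.6, -0.1, -0.5]
grip_width: 0.211
grip_force: 30.0
```

Run:
```python
from h import *
go(.40,-.4101,.0037,177.7); print(robot.observe()['grip_width'])
```

```text
t 39.08 pos [ 0.4014 -0.4051  0.0294] yaw 177.76 q7 1.33 -> delta [ 0.12 -0.51  2.57] twist 0.1
0.21111997870086352
```

Request:
send_rows(
  commands=[
    {"delta_pos":[0,-0.5,1.2],"twist":0},
    {"delta_pos":[0,-0.5,2.3],"twist":0},
    {"delta_pos":[0,-0.5,2.6],"twist":0},
    {"delta_pos":[0,-0.5,2.6],"twist":0},
    {"delta_pos":[0,-0.5,2.6],"twist":0},
  ],
)

```text
t: 39.5
tcp_pos: [0.4016, -0.4107, 0.0039]
ee_rot: [-0.0, 0.02, 1.0, 0.0]
force: [-0.0, -0.3, -0.6]
grip_width: 0.216
grip_force: 30.0
```

Run:
```python
from h import *
go(.44,-.4117,.0037,177.7)
```

```text
t 39.5 pos [ 0.4016 -0.4107  0.0039] yaw 177.72 q7 1.3 -> delta [-3.84  0.05  0.02] twist 0.0
```

Request:
send_rows(
  commands=[
    {"delta_pos":[-0.7,0.05,0],"twist":0},
    {"delta_pos":[-1.4,0.05,0],"twist":0},
    {"delta_pos":[-2.1,0.05,0],"twist":0},
    {"delta_pos":[-2.7,0.05,0],"twist":0},
    {"delta_pos":[-3.3,0.05,0],"twist":0},
    {"delta_pos":[-3.7,0.05,0],"twist":0},
    {"delta_pos":[-3.7,0.05,0],"twist":0},
  ],
)

```text
t: 40.08
tcp_pos: [0.4399, -0.4116, 0.0039]
ee_rot: [0.0, 0.02, 1.0, 0.0]
force: [-0.4, 1.2, -0.2]
grip_width: 0.209
grip_force: 30.0
```

Request:
send_rows(
  commands=[
    {"delta_pos":[-0.7,0,0],"twist":0},
    {"delta_pos":[-1.4,0,0],"twist":0},
    {"delta_pos":[-2.1,0,0],"twist":0},
    {"delta_pos":[-2.8,0,0],"twist":0},
    {"delta_pos":[-3.4,0,0],"twist":0},
    {"delta_pos":[-3.8,0,0],"twist":0},
    {"delta_pos":[-3.8,0,0],"twist":0},
  ],
)

```text
t: 40.67
tcp_pos: [0.4777, -0.4131, 0.0038]
ee_rot: [0.0, 0.02, 1.0, 0.0]
force: [0.9, 0.0, -1.1]
grip_width: 0.211
grip_force: 30.0
```

Request:
send_rows(
  commands=[
    {"delta_pos":[-0.3,0,0],"twist":0},
    {"delta_pos":[-0.6,0,0],"twist":0},
    {"delta_pos":[-0.8,0,0],"twist":0},
    {"delta_pos":[-0.8,0,0],"twist":0},
  ],
)

```text
t: 41.0
tcp_pos: [0.4849, -0.4136, 0.0039]
ee_rot: [0.0, 0.02, 1.0, -0.0]
force: [-0.5, -0.6, 0.0]
grip_width: 0.21
grip_force: 30.0
```

Request:
send_rows(
  commands=[
    {"delta_pos":[-0.2,0,0],"twist":0},
    {"delta_pos":[-0.3,0,0],"twist":0},
    {"delta_pos":[-0.3,0,0],"twist":0},
  ],
)

```text
t: 41.25
tcp_pos: [0.4877, -0.4137, 0.0039]
ee_rot: [0.0, 0.02, 1.0, -0.0]
force: [-0.6, 1.3, 0.0]
grip_width: 0.211
grip_force: 30.0
```

Request:
send_rows(
  commands=[
    {"delta_pos":[-0.1,0,0],"twist":0},
    {"delta_pos":[-0.2,0,0],"twist":0},
    {"delta_pos":[-0.2,0,0],"twist":0},
  ],
)

```text
t: 41.5
tcp_pos: [0.4894, -0.4138, 0.0038]
ee_rot: [-0.0, 0.02, 1.0, 0.0]
force: [-0.3, -0.0, -0.2]
grip_width: 0.208
grip_force: 30.0
```

Request:
send_rows(
  commands=[
    {"delta_pos":[-0.1,0,0],"twist":0},
    {"delta_pos":[-0.2,0,0],"twist":0},
    {"delta_pos":[-0.2,0,0],"twist":0},
  ],
)

```text
t: 41.75
tcp_pos: [0.4894, -0.4139, 0.0033]
ee_rot: [-0.002, 0.02, 1.0, 0.0]
force: [-5.9, 0.6, 1.5]
grip_width: 0.209
grip_force: 30.0
```

Request:
send_rows(
  commands=[
    {"delta_pos":[0.3,0,0],"twist":0},
    {"delta_pos":[0.3,0,0],"twist":0},
    {"delta_pos":[0.3,0,0],"twist":0},
    {"delta_pos":[0.3,0,-2],"twist":0},
    {"delta_pos":[0.3,0,-5],"twist":0},
    {"delta_pos":[3,0,-6],"twist":0},
    {"delta_pos":[5.5,0,-6],"twist":0},
    {"delta_pos":[5.5,0,-6],"twist":0},
  ],
  claw=4,
)

```text
t: 42.42
tcp_pos: [0.4322, -0.4124, 0.0643]
ee_rot: [-0.001, 0.021, 1.0, -0.001]
force: [-0.7, -0.2, -0.6]
grip_width: 0.43
grip_force: 0.0
```

Request:
send_rows(
  commands=[
    {"delta_pos":[0,0,0],"twist":0},
    {"delta_pos":[0,0,0],"twist":0},
    {"delta_pos":[0,0,2],"twist":0},
    {"delta_pos":[0,0,4],"twist":0},
    {"delta_pos":[0,0,5.8],"twist":0},
    {"delta_pos":[0,0,5.8],"twist":0},
    {"delta_pos":[-0.7,0,5.8],"twist":0},
    {"delta_pos":[-1.2,0,5.8],"twist":0},
    {"delta_pos":[-1.5,0,5.8],"twist":0},
    {"delta_pos":[-1.5,0,5.8],"twist":0},
  ],
  claw=0,
)

```text
t: 43.25
tcp_pos: [0.4536, -0.4123, 0.0069]
ee_rot: [0.001, 0.02, 1.0, -0.0]
force: [0.2, 0.5, 0.5]
grip_width: 0.003
grip_force: 0.0
```

Request:
send_rows(
  commands=[
    {"delta_pos":[-0.2,0,0],"twist":0},
    {"delta_pos":[-0.3,0,0],"twist":0},
    {"delta_pos":[-0.3,0,0],"twist":0},
  ],
)

```text
t: 43.5
tcp_pos: [0.4547, -0.4126, 0.0062]
ee_rot: [0.0, 0.02, 1.0, -0.0]
force: [0.3, -0.1, -0.3]
grip_width: 0.006
grip_force: 0.0
```

Request:
send_rows(
  commands=[
    {"delta_pos":[-0.2,0,0],"twist":0},
    {"delta_pos":[-0.3,0,0],"twist":0},
    {"delta_pos":[-0.3,0,0],"twist":0},
  ],
)

```text
t: 43.75
tcp_pos: [0.4577, -0.4126, 0.0059]
ee_rot: [0.0, 0.02, 1.0, -0.0]
force: [0.8, -0.2, 0.7]
grip_width: 0.007
grip_force: 0.0
```

Request:
send_rows(
  commands=[
    {"delta_pos":[-0.2,0,0],"twist":0},
    {"delta_pos":[-0.4,0,0],"twist":0},
    {"delta_pos":[-0.4,0,0],"twist":0},
  ],
)

```text
t: 44.0
tcp_pos: [0.4595, -0.4127, 0.0055]
ee_rot: [-0.002, 0.02, 1.0, -0.0]
force: [-5.0, 0.6, 3.7]
grip_width: 0.008
grip_force: 2.9
```

Request:
send_rows(
  commands=[
    {"delta_pos":[-0.3,0,0],"twist":0},
    {"delta_pos":[-0.3,0,0],"twist":0},
    {"delta_pos":[3,0,0],"twist":0},
    {"delta_pos":[3.2,0,0],"twist":0},
    {"delta_pos":[3.2,2,-3],"twist":0},
    {"delta_pos":[3.2,6,-3],"twist":0},
    {"delta_pos":[3.2,9.9,-3],"twist":0},
    {"delta_pos":[3.2,9.9,-1],"twist":0},
    {"delta_pos":[3.2,9.9,0],"twist":0},
    {"delta_pos":[3.2,9.9,0],"twist":0},
  ],
)

```text
t: 44.83
tcp_pos: [0.4332, -0.3116, 0.0046]
ee_rot: [-0.001, 0.019, 1.0, 0.0]
force: [-0.2, -0.1, 0.2]
grip_width: 0.009
grip_force: 0.0
```

Run:
```python
from h import *
go(.457,-.3124,.006,177.7)
```

```text
t 44.83 pos [ 0.4332 -0.3116  0.0046] yaw 177.81 q7 1.06 -> delta [-2.38  0.01 -0.14] twist 0.1
```

Request:
send_rows(
  commands=[
    {"delta_pos":[-0.8,0,0],"twist":0},
    {"delta_pos":[-1.5,0,0],"twist":0},
    {"delta_pos":[-2.2,0,0],"twist":0},
    {"delta_pos":[-2.4,0,0],"twist":0},
    {"delta_pos":[-2.4,0,0],"twist":0},
  ],
)

```text
t: 45.25
tcp_pos: [0.4587, -0.3137, 0.0062]
ee_rot: [0.001, 0.02, 1.0, -0.0]
force: [-0.5, -0.3, 0.1]
grip_width: 0.006
grip_force: 0.0
```

Request:
send_rows(
  commands=[
    {"delta_pos":[-0.3,0,0],"twist":0},
    {"delta_pos":[-0.5,0,0],"twist":0},
    {"delta_pos":[-0.5,0,0],"twist":0},
  ],
)

```text
t: 45.5
tcp_pos: [0.4627, -0.3138, 0.0059]
ee_rot: [0.0, 0.02, 1.0, -0.0]
force: [-0.3, 0.2, -0.3]
grip_width: 0.009
grip_force: 0.0
```

Request:
send_rows(
  commands=[
    {"delta_pos":[-0.2,0,0],"twist":0},
    {"delta_pos":[-0.4,0,0],"twist":0},
    {"delta_pos":[-0.4,0,0],"twist":0},
  ],
)

```text
t: 45.75
tcp_pos: [0.463, -0.3139, 0.0054]
ee_rot: [-0.003, 0.02, 1.0, -0.0]
force: [-9.3, 1.5, 6.6]
grip_width: 0.003
grip_force: 4.5
```

Request:
send_rows(
  commands=[
    {"delta_pos":[2,0,0],"twist":0},
    {"delta_pos":[3,0,0],"twist":0},
    {"delta_pos":[3,0,-4],"twist":0},
    {"delta_pos":[3,0,-8],"twist":0},
    {"delta_pos":[3,0,-12],"twist":0},
    {"delta_pos":[3,0,-16],"twist":0},
    {"delta_pos":[3,-4,-20],"twist":0},
    {"delta_pos":[3,-8,-20],"twist":0},
    {"delta_pos":[3,-12,-20],"twist":0},
    {"delta_pos":[3,-16,-20],"twist":0},
    {"delta_pos":[3,-20,-20],"twist":0},
    {"delta_pos":[3,-20,-20],"twist":0},
  ],
)

```text
t: 46.75
tcp_pos: [0.4253, -0.5209, 0.2045]
ee_rot: [-0.001, 0.025, 1.0, -0.001]
force: [-1.1, 1.0, -0.5]
grip_width: 0.006
grip_force: 0.0
```

Run:
```python
from h import *
print(pose()[0]); ends={}
for n in("scene","side"):
    im=robot.capture(n); cv2.imwrite(f"pics/{n}_end.png",im[:,:,::-1]); C=cam(n)
    for r,a in blobs(oak(im),25):
        c=plane(C,r[0],.03)
        if .3<c[0]<.8 and abs(c[1])<.5: print(n,np.round(r[0],1),np.round(r[1],1),a,c.round(3))
    for X in ((.4865,-.3137,.04),(.483,-.4135,.04),(.6476,-.0174,.098)): print(n,"exp",proj(C,X).round(1))
    d=cv2.absdiff(cv2.imread(f"pics/{n}0.png"),im[:,:,::-1]).max(2)
    for k,X in (("d20",(.394,-.103,.011)),("stA",(.392,.03,.003)),("stB",(.396,.173,.003)),("dragon",(.431,.354,.02))):
        u=proj(C,X).astype(int); print(n,k,d[u[1]-5:u[1]+6,u[0]-5:u[0]+6].mean().round(1))
```

```text
[ 0.42532395 -0.52090707  0.20447467]
scene [403. 196.] [26. 30.] 611.5 [0.325 0.111 0.03 ]
scene [286.7 200.7] [45.7  8.8] 330.5 [ 0.636 -0.055  0.03 ]
scene [289.7 123.6] [ 8.5 10.4] 54.5 [ 0.483 -0.317  0.03 ]
scene [268.2 120.4] [48.9 22.9] 213.0 [ 0.539 -0.367  0.03 ]
scene [274.9 105.1] [ 9.6 12.8] 54.0 [ 0.488 -0.418  0.03 ]
scene exp [289.2 122.7]
scene exp [276.3 103.3]
scene exp [287.3 200.2]
scene d20 1.5
scene stA 3.4
scene stB 1.4
scene dragon 1.5
side [372.5 169. ] [12. 25.] 110.5 [ 0.511 -0.292  0.03 ]
side [298.5 176.3] [ 6.9 34.7] 184.5 [ 0.695 -0.067  0.03 ]
side [395.7 156.6] [8.9 5.8] 38.5 [ 0.487 -0.416  0.03 ]
side [371.7 149.3] [ 2.6 29.2] 33.0 [ 0.585 -0.387  0.03 ]
side exp [381.1 167.2]
side exp [396.5 155.3]
side exp [297.9 175.5]
side d20 0.9
side stA 4.1
side stB 0.9
side dragon 0.8
```

```bash
python3 -c "
from rig import robot
print(robot.finish_job())"
```

```text
the job is handed in; nothing more can be done
None
```

The job is handed in at about 47 s: the long blank is held between the centres, the selector was then turned to two dots, both short blanks I found are home in tubes 0 and 2, and the die, dragon and stones look unmoved; no verdict was returned.

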